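# Tilt freshly filled moulds to let the air out, then lock the tray level

### The job

Load every closed mould on the green mat upright into the white tray of the grey tilting stand, one to a compartment, while the red-knobbed pin still locks the tray level. Then pull the pin out and park it in its spare hole, slowly lift the tray by its steel handle until the yellow pointer is at the red 40 degree mark, keep it there for ten seconds so that trapped air can leave the moulds, and slowly bring it all the way back to level. Lock it level for curing by putting the pin fully back down through both lock holes, with the moulds still seated and everything else on the table left where it is.

Things in the scene. Friction and masses are not known exactly. Their poses are not given: they have to be found in the camera images.
- stand: Grey tilting stand, fixed, base 160 x 386 mm. Origin at table level under the tray's middle; x across the tray, away from its handle; y along it; z up. At y +136 mm a round dial, radius 60, marks every 10 degrees, the red one 40. Beyond y -132 mm the lock cheek with a flat bracket, 36 mm wide (x), to y -242 mm, z 133 to 141 mm, with two upright 15 mm holes: lock hole and parking hole.
- pivot (a point): The tray's pivot axis: on the stand, 78 mm above the table at the middle of the tray; axis along the stand's y.
- tray (a joint): Tilt of the white tray (rad): 0 level (a stop), grows as the handle edge (stand's -x edge, robot's side) is lifted, the tray tipping towards the stand's +x; stop at 1.05. 40 degrees = 0.70. The hinge is stiff (0.35 Nm friction, about 4 N at the handle) and stays where it is left. The pin in the lock hole blocks it.
- tray_floor (a point): Middle of the tray's inner floor, 30 mm under the pivot axis; axes as the stand's when level, tilting with the tray. Inside 66 mm (x) by 244 mm (y), walls 25 mm high and 4 mm thick, three dividers 21 mm high: four compartments 66 x 58 mm, centred at y -93, -31, +31 and +93 mm.
- handle (a point): Middle of the tray's steel handle: round bar 12 mm thick along y, 100 mm long, 85 mm from the pivot axis on the -x side and at the pivot's height when level; over 40 mm free between bar and tray. It may turn between the fingers as the tray tilts. Moves with the tray.
- pin: Lock pin, loose: steel shank 12 mm thick, 40 mm long, its last 10 mm tapered; above it a steel collar (30 mm across, 4 mm high) and a red round knob 26 mm across, its top 40 mm above the origin. Origin at the underside of the collar, z up through the knob. At the start it stands in the lock hole.
- lock_hole (a point): Pin origin when fully in: upper mouth of the lock hole, 154 mm above the table, at stand x 0, y -165 mm. Fixed to the stand. The 15 mm holes in the tray's white ear (8 mm thick) and in the grey bracket 5 mm under it line up only when the tray is level.
- park_hole (a point): Where the pin's origin is when parked: upper mouth of the 15 mm parking hole in the grey bracket, 141 mm above the table, at stand x 0, y -217 mm.
- mould_1: Closed two-part block mould, blue, 60 (x) x 52 (y) x 62 mm high, 0.2 to 0.4 kg, clipped together, pour hole on top. Origin at the centre of its underside, z up. Stands on the mat; may be absent. Fits a compartment with its faces parallel to the walls; its 60 mm side goes across the tray (x).
- mould_2: Closed two-part block mould, orange, 60 (x) x 52 (y) x 62 mm high, 0.2 to 0.4 kg, clipped together, pour hole on top. Origin at the centre of its underside, z up. Stands on the mat; may be absent. Fits a compartment with its faces parallel to the walls; its 60 mm side goes across the tray (x).
- mould_3: Closed two-part block mould, yellow, 60 (x) x 52 (y) x 62 mm high, 0.2 to 0.4 kg, clipped together, pour hole on top. Origin at the centre of its underside, z up. Stands on the mat; may be absent. Fits a compartment with its faces parallel to the walls; its 60 mm side goes across the tray (x).
- mould_4: Closed two-part block mould, white, 60 (x) x 52 (y) x 62 mm high, 0.2 to 0.4 kg, clipped together, pour hole on top. Origin at the centre of its underside, z up. Stands on the mat; may be absent. Fits a compartment with its faces parallel to the walls; its 60 mm side goes across the tray (x).
- mat: Green cutting mat, fixed, 270 x 300 x 3 mm; origin at table level under its middle. The moulds stand on it.
- vial: Bystander: cork-topped glass vial, 32 mm across, 84 mm high, standing.
- loupe: Bystander: aluminium magnifier loupe on its base, 60 mm across, 60 mm high.
- clamp: Bystander: steel spring clamp lying flat, about 120 mm long, 35 mm high.
- paint_bottle: Bystander: blue paint bottle, 36 mm across, 85 mm high.
- primer_jar: Bystander: amber glass jar with a white lid, 56 mm across, 70 mm high.

How it is judged:
On the way, in this order (a step that is already met when the one before it is completed fails the run):
1. every mould sits upright in a compartment of the level tray while the pin still locks it (z of mould_1 in the frame of tray_floor between -0.005 and 0.006 m and x of mould_1 in the frame of tray_floor between -0.012 and 0.012 m and y of mould_1 in the frame of tray_floor between -0.105 and 0.105 m and angle between the z axis of each of mould_1, mould_2, mould_3, mould_4 and the z axis of tray_floor, either way round below 0.12 rad and z of mould_2 in the frame of tray_floor between -0.005 and 0.006 m and x of mould_2 in the frame of tray_floor between -0.012 and 0.012 m and y of mould_2 in the frame of tray_floor between -0.105 and 0.105 m and z of mould_3 in the frame of tray_floor between -0.005 and 0.006 m and x of mould_3 in the frame of tray_floor between -0.012 and 0.012 m and y of mould_3 in the frame of tray_floor between -0.105 and 0.105 m and z of mould_4 in the frame of tray_floor between -0.005 and 0.006 m and x of mould_4 in the frame of tray_floor between -0.012 and 0.012 m and y of mould_4 in the frame of tray_floor between -0.105 and 0.105 m and horizontal distance between pin and lock_hole below 0.005 m and z of pin in the frame of lock_hole between -0.005 and 0.005 m and angle between pin's own z axis and vertical below 0.15 rad and value of joint tray below 0.04 rad), for 0.3 s.
2. the tray is kept at 40 degrees (35 to 45), moulds in it and the pin parked, for eight seconds (value of joint tray between 0.61 and 0.786 rad and horizontal distance between pin and park_hole below 0.006 m and z of pin in the frame of park_hole between -0.006 and 0.006 m and z of mould_1 in the frame of tray_floor between -0.005 and 0.012 m and x of mould_1 in the frame of tray_floor between -0.012 and 0.012 m and y of mould_1 in the frame of tray_floor between -0.105 and 0.105 m and angle between the z axis of each of mould_1, mould_2, mould_3, mould_4 and the z axis of tray_floor, either way round below 0.3 rad and z of mould_2 in the frame of tray_floor between -0.005 and 0.012 m and x of mould_2 in the frame of tray_floor between -0.012 and 0.012 m and y of mould_2 in the frame of tray_floor between -0.105 and 0.105 m and z of mould_3 in the frame of tray_floor between -0.005 and 0.012 m and x of mould_3 in the frame of tray_floor between -0.012 and 0.012 m and y of mould_3 in the frame of tray_floor between -0.105 and 0.105 m and z of mould_4 in the frame of tray_floor between -0.005 and 0.012 m and x of mould_4 in the frame of tray_floor between -0.012 and 0.012 m and y of mould_4 in the frame of tray_floor between -0.105 and 0.105 m), for 8 s.
At the end, for the whole second after the job is handed in: The tray is level (within 2.3 degrees), the pin stands fully in the lock hole (within 5 mm), every mould sits upright on the tray's floor in a compartment, all at rest and released (all of step 1 and linear speed of each of pin, mould_1, mould_2, mould_3, mould_4 below 0.02 m/s); the robot touches nothing.
It fails at once if the tray is tipped beyond 50 degrees (value of joint tray above 0.873 rad).
It fails at once if the tray is swung fast (over 1.2 rad/s) instead of slowly (velocity of joint tray above 1.2 rad/s or velocity of joint tray below -1.2 rad/s).
It fails at once if a bystander is shifted by more than 5 cm (distance of any of vial, loupe, clamp, paint_bottle, primer_jar from where it was at the start of the episode above 0.05 m).
Of mould_1, mould_2, mould_3, mould_4 only 3 to 4 are there at a start; the rules pass over those that are not, and their reading is None.
At some moment in a run one of mould_1, mould_2, mould_3, mould_4 may be knocked a few centimetres aside while the robot is not near it.
It also fails if it takes over 210 s, if anything falls off the work surface, if the arm or the gripper's body presses on something with over 40 N, if the wrist force passes 120 N, or if a joint passes its speed limit or range.

### The arm

A 6-joint arm with a two-finger parallel gripper is mounted at the origin on the work surface. World frame = base frame: x ahead of the robot, y to its left, z up, the work surface at z = 0. Lengths are in m, angles in rad, forces in N, time in s.
With the tool pointing down it reaches from about 0.375 to 0.925 m from the base axis. Payload 5.7 kg.
Tool frame: the origin (TCP) lies midway between the tips of the shut fingers; the grasp point (between the pads) lies 19 mm behind it; z points along the fingers, y is the line along which they close (so a half turn about z gives the same grasp; the last joint's range is limited). The gripper opens to 88 mm and grips with 3 to 60 N. Pads are 20 mm wide; open, the fingers measure 115 mm over their backs; the gripper's body (75 mm by 178 mm) begins 61 mm behind the grasp point.
Start: joints at [-1.222, 0.359, 1.51, -0, 1.272, -0.115], TCP at [0.268, -0.537, 0.223] pointing down, gripper open.
Joint ranges: [-2.97, 2.97], [-1.01, 2.36], [0.21, 2.38], [-0.96, 4.11], [0.2, 2.71], [-2.98, 2.98]. Speed limits (rad/s): [2.39, 2.39, 3.14, 3.14, 3.14, 3.14].

### API

Orientations are given as a rotation vector (axis times angle).
In Python, from bench import r gives the robot as it stands.
- The arm moves only by the shell command python3 nudge.py [OPENING], which reads ROWS from standard input. ROWS is 1 to 20 rows, parted by a bar, with the numbers parted by spaces; each row has 6 numbers: dx, dy, dz in m, then a rotation vector rx, ry, rz in rad; each row is the pose to reach, as a shift and turn from the pose commanded when the command began, along the tool's axes at that moment; what a row does not reach only later rows make up. A row lasts 1/12 s, in which the tool goes at most 0.0417 m and 0.125 rad, less where a joint would pass 70% of its speed; a pose out of reach is approached as far as the arm can. OPENING is the opening from 0.0 (shut) to 1.0 (fully open), set as the command begins (- or left out keeps the last). The fingers move at their own pace and stop on an object; the grip force is fixed at half the most. Time passes only in rows, so rows that do not move let the fingers close. It prints the time, the measured TCP pose, the force, the opening and the grip force at its end. Input that does not fit is refused with a message, and nothing moves.
- r.get_obs(): the state, without advancing time (a new reading comes with each control period).
- r.snapshot(name): name is "scene" or "top"; returns a dict with "frame" (480x640x3 uint8, red, green, blue), "K" (3x3 intrinsics, pixels), "position" and "rotation" of the camera in the world. Camera axes: x right, y down, z forward; pixel columns grow to the right and rows downward; lengths in m; the calibration is good to about 2 mm. A picture is of the moment at which its call begins. There is no depth.
- r.finish_job(): hands the job in; it is judged then, once.
The state is a dict: "time_s": time; "qpos": joint angles; "dq": joint speeds; "joint_torque": joint torques, N m; "tool_pos": TCP position; "eef_rot": TCP orientation; "force": force on the tool from outside, world axes, zero at the start; "torque": the same for the moment, N m; "finger_gap": opening from 0.0 (shut) to 1.0 (fully open); "grip_force": force on a finger pad.
Only numpy, scipy, OpenCV 4.12 (cv2) and the standard library are available. Lean on these libraries where they do the work, as an engineer would, in place of code of your own. Each camera call takes 0.05 s, during which the arm holds its last target. There are 200 camera calls.

## Working session

There is one attempt and no reset: what is moved stays moved. The work goes in short steps, Python scripts to look and compute and a shell command to move; the robot and the scene stay as the last step left them, time stands still between calls to the robot, and variables do not carry over. Pictures are saved under pics/ and viewed, at most 14 in all, crops included, and the job is handed in when it is done.

```bash
ls; mkdir -p pics
python3 - <<'E'
from bench import r
import cv2,numpy as np
np.set_printoptions(precision=4,suppress=True)
for n in("scene","top"):
    s=r.snapshot(n);cv2.imwrite(f"pics/{n}0.png",s["frame"][:,:,::-1]);print(n,s["K"],s["position"],s["rotation"])
o=r.get_obs();print(o)
E
```

```text
bench.py
nudge.py
pics
scene [[534.1695   0.     314.5658]
 [  0.     534.1695 243.1926]
 [  0.       0.       1.    ]] [ 1.1736 -0.7385  0.9135] [-2.1835 -0.8192  0.3899]
top [[538.2807   0.     317.4521]
 [  0.     538.2807 237.6011]
 [  0.       0.       1.    ]] [ 0.4353 -0.0696  1.2486] [-2.1725  2.1428 -0.1015]
{'time_s': 0.1, 'qpos': array([-1.2221,  0.3595,  1.5113,  0.    ,  1.2725, -0.1151]), 'dq': array([-0.0005, -0.001 , -0.0032,  0.0019,  0.0015,  0.0011]), 'joint_torque': array([ -0.0005, -51.636 , -27.1405,   0.0677,   0.0276,  -0.    ]), 'tool_pos': array([ 0.2682, -0.536 ,  0.2219]), 'eef_rot': array([-3.0559, -0.7217,  0.0003]), 'force': array([-0.4361, -0.5921, -0.4656]), 'torque': array([ 0.0132, -0.0082, -0.0122]), 'grip_force': 0.0, 'finger_gap': 0.9982292530690673}
```

View pics/top0.png

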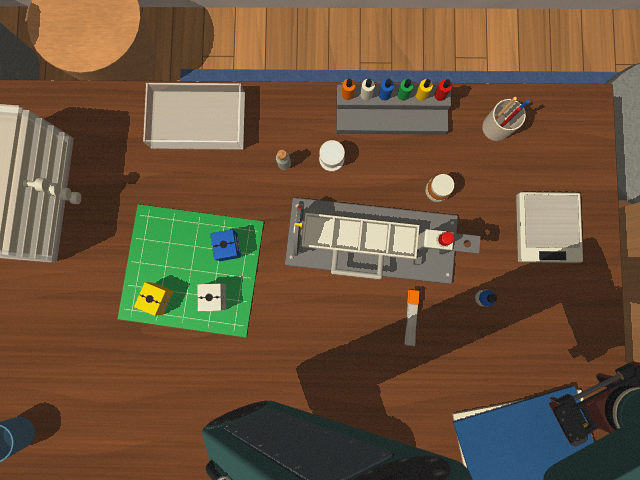

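View pics/scene0.png

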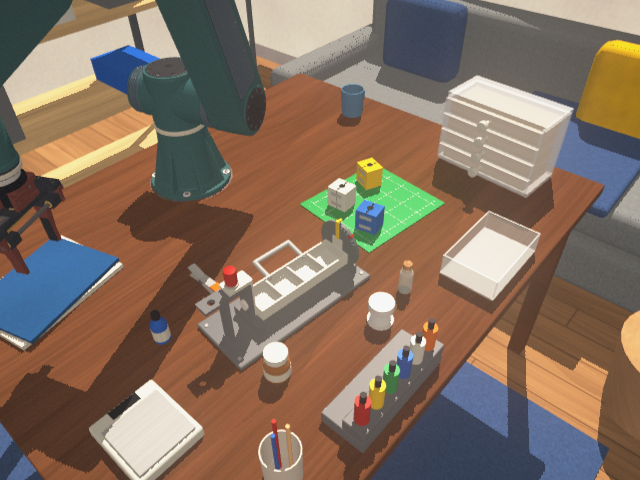

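```bash
cat > h.py <<'E'
import cv2,numpy as np
from scipy.spatial.transform import Rotation as R
np.set_printoptions(precision=4,suppress=True)
def cam(s): return np.array(s["K"]),np.array(s["position"]),R.from_rotvec(s["rotation"]).as_matrix()
def ray(s,uv):
    K,p,M=cam(s); d=M@np.linalg.solve(K,np.r_[np.asarray(uv,float),1]); return p,d/np.linalg.norm(d)
def onz(s,uv,z):
    p,d=ray(s,uv); return p+d*(z-p[2])/d[2]
def tri(s1,u1,s2,u2):
    p,d=ray(s1,u1);q,e=ray(s2,u2)
    t=np.linalg.lstsq(np.c_[d,-e],q-p,rcond=None)[0]; a,b=p+t[0]*d,q+t[1]*e
    return (a+b)/2,np.linalg.norm(a-b)
def proj(s,X):
    K,p,M=cam(s); c=K@(M.T@(np.asarray(X)-p)); return c[:2]/c[2]
def crop(s,x,y,w,h,k): return cv2.resize(s["frame"][y:y+h,x:x+w,::-1],None,fx=k,fy=k,interpolation=cv2.INTER_CUBIC)
E
python3 - <<'E'
from bench import r
from h import *
t=r.snapshot("top");s=r.snapshot("scene")
import pickle;pickle.dump((t,s),open("s0.pkl","wb"))
a=np.hstack([crop(t,125,220,130,100,3),crop(s,320,150,130,100,3)])
b=crop(t,280,190,210,100,3.7)[:300,:780]
a=np.vstack([a,crop(t,280,192,195,75,4)]);cv2.imwrite("pics/c1.png",a)
cv2.imwrite("pics/c2.png",crop(s,190,215,190,150,4))
E
```

```text
(no output)
```

View pics/c1.png

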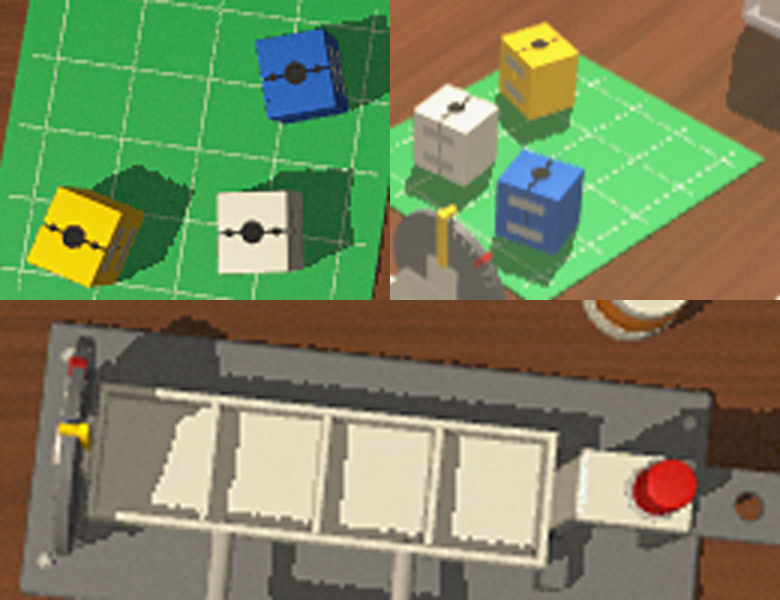

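View pics/c2.png

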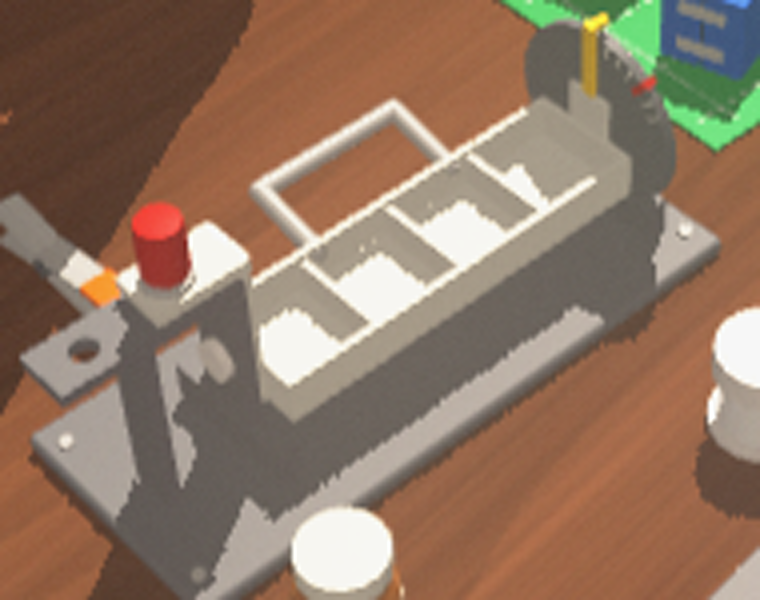

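```bash
cat > moulds.py <<'E'
from h import *
B={"blue":((100,150,140),(125,255,255)),"yellow":((20,150,170),(32,255,255)),"white":((0,0,190),(179,45,255))}
def faces(t,s=None,win=(110,190,165,160),z=.065):
    out={}; x,y,w,h=win
    hsv=cv2.cvtColor(t["frame"],cv2.COLOR_RGB2HSV)
    for n,(lo,hi) in B.items():
        m=cv2.inRange(hsv,lo,hi); k=np.zeros_like(m);k[y:y+h,x:x+w]=m[y:y+h,x:x+w]
        k=cv2.morphologyEx(k,cv2.MORPH_CLOSE,np.ones((7,7)));k=cv2.morphologyEx(k,cv2.MORPH_OPEN,np.ones((5,5)))
        cs=cv2.findContours(k,cv2.RETR_EXTERNAL,cv2.CHAIN_APPROX_NONE)[0]
        if not cs: continue
        c=max(cs,key=cv2.contourArea)
        P=np.array([onz(t,q,z)[:2] for q in c[:,0]])
        (cx,cy),(a,b),th=cv2.minAreaRect((P*1000).astype(np.float32))
        yaw=th if a>b else th+90   # direction of long (60) side
        yaw=(yaw+90)%180-90
        out[n]=(cx/1000,cy/1000,yaw,sorted((a,b)))
    return out
E
python3 - <<'E'
from h import *
from moulds import *
import pickle;t,s=pickle.load(open("s0.pkl","rb"))
print(faces(t))
# dark pour holes: triangulate top/scene picks
for n,u,v in(("blue",(125+295/3,220+73/3),(320+(540-390)/3,150+174/3)),("yellow",(125+73/3,220+237/3),(320+150/3,150+44/3)),("white",(125+251/3,220+232/3),(320+66/3,150+106/3)),
 ("park",(467.5,243.5),(211.2,302.5)),("knobtop",(447,238.2),(229.5,269.2)),("handleL?",(333.5,272.5),(289,241)),("ptr",(298.5,225.3),(340,219.5))):
    print(n,*tri(t,u,s,v))
for n,u in(("++",(305.7,213.7)),("+-",(419.2,225.5)),("--",(416.2,258.2)),("-+",(302,245.7))): print(n,onz(t,u,.073))
for sn,q in(("t",t),("s",s)):
    hsv=cv2.cvtColor(q["frame"],cv2.COLOR_RGB2HSV);m=cv2.inRange(hsv,(0,180,120),(8,255,255))|cv2.inRange(hsv,(174,180,120),(179,255,255))
    n,l,st,ce=cv2.connectedComponentsWithStats(m)
    print([(st[i].tolist(),ce[i]) for i in range(1,n) if st[i][4]>60])
E
```

```text
{'blue': (0.5483077392578125, 0.15863804626464845, 10.7681303024292, [50.003543853759766, 58.231693267822266]), 'yellow': (0.42617440795898437, 0.31703451538085936, -21.033851623535156, [50.880802154541016, 58.58576965332031]), 'white': (0.4311920166015625, 0.1867227783203125, 1.98492431640625, [46.282691955566406, 56.75289535522461])}
blue [0.5479 0.1586 0.0617] 1.569783408072441e-05
yellow [0.4255 0.3187 0.0608] 0.001679912043839392
white [0.4308 0.1869 0.0634] 0.0008874629843020121
park [ 0.5495 -0.3603  0.1395] 0.0018871102218956058
knobtop [ 0.5535 -0.3069  0.1929] 0.0005381465380175384
handleL? [ 0.4896 -0.0848  0.0786] 0.004588887866998439
ptr [ 0.583  -0.0105  0.1469] 0.004568361946774088
++ [ 0.6172 -0.0237  0.073 ]
+- [ 0.5941 -0.2735  0.073 ]
-- [ 0.522  -0.2666  0.073 ]
-+ [ 0.5461 -0.0168  0.073 ]
[([434, 79, 18, 22, 154], array([441.2273,  90.1429])), ([502, 108, 19, 17, 64], array([511.125 , 115.4375])), ([439, 232, 15, 13, 155], array([446.0387, 238.2839]))]
[([223, 266, 12, 11, 75], array([227.5733, 270.12  ]))]
```

```bash
cat > d.py <<'E'
import sys
from h import *
from bench import r
def delta(p,yaw):
    o=r.get_obs(); M=R.from_rotvec(o["eef_rot"]); 
    T=R.from_matrix(np.c_[[np.cos(yaw+np.pi/2),np.sin(yaw+np.pi/2),0],[np.cos(yaw),np.sin(yaw),0],[0,0,-1]])
    A=[(M.inv()*T*R.from_euler("z",k)) for k in(0,np.pi)]
    D=min(A,key=lambda q:q.magnitude())
    return np.r_[M.inv().apply(np.array(p)-o["tool_pos"]),D.as_rotvec()]
if __name__=="__main__":
    a=[float(v) for v in sys.argv[1:]]; 
    print("delta",delta(a[:3],np.deg2rad(a[3]))); o=r.get_obs();print(o["time_s"],o["qpos"],"F",o["force"])
E
python3 d.py .548 .1586 .2 10.8
```

```text
delta [ 0.561  -0.4962  0.0228 -0.0009 -0.0009 -1.2955]
0.2 [-1.2221  0.3593  1.511   0.      1.2725 -0.1151] F [ 0.5977 -0.0009  0.0868]
```

```bash
echo '0 0 -0.03 0 0 0 | 0.28 -0.248 -0.03 0 0 -0.65 | 0.28 -0.248 -0.03 0 0 -0.65 | 0.28 -0.248 -0.03 0 0 -0.65 | 0.28 -0.248 -0.03 0 0 -0.65 | 0.28 -0.248 -0.03 0 0 -0.65 | 0.28 -0.248 -0.03 0 0 -0.65 | 0.28 -0.248 -0.03 0 0 -0.65 | 0.28 -0.248 -0.03 0 0 -0.65 | 0.561 -0.4962 0 0 0 -1.2955 | 0.561 -0.4962 0 0 0 -1.2955 | 0.561 -0.4962 0 0 0 -1.2955 | 0.561 -0.4962 0 0 0 -1.2955 | 0.561 -0.4962 0 0 0 -1.2955 | 0.561 -0.4962 0 0 0 -1.2955 | 0.561 -0.4962 0 0 0 -1.2955 | 0.561 -0.4962 0.0228 0 0 -1.2955 | 0.561 -0.4962 0.0228 0 0 -1.2955 | 0.561 -0.4962 0.0228 0 0 -1.2955 | 0.561 -0.4962 0.0228 0 0 -1.2955' | python3 nudge.py 1.0; python3 d.py .548 .1586 .2 10.8
```

```text
time_s: 1.87
tool_pos: [0.5493, 0.1638, 0.198]
eef_rot: [-1.997, -2.423, -0.003]
force: [0.7, -0.9, -0.5]
finger_gap: 0.999
grip_force: 0.0
delta [-0.0048 -0.0023 -0.002   0.     -0.0026  0.0036]
1.8667 [ 0.1675  0.3439  1.5998  0.0028  1.1979 -0.0257] F [ 0.6824 -0.8653 -0.5032]
```

```bash
echo '0 0 0 0 0 0 | 0 0 0 0 0 0' | python3 nudge.py >/dev/null; python3 d.py .548 .1586 .033 10.8
```

```text
delta [ 0.0007  0.0008  0.1665 -0.0014  0.0005  0.0012]
2.0333 [ 0.1598  0.3386  1.6039 -0.0006  1.2005 -0.0297] F [ 0.0485  0.0028 -0.0995]
```

```bash
echo '0.0007 0.0008 0.03 0 0 0 | 0.0007 0.0008 0.06 0 0 0 | 0.0007 0.0008 0.09 0 0 0 | 0.0007 0.0008 0.12 0 0 0 | 0.0007 0.0008 0.14 0 0 0 | 0.0007 0.0008 0.155 0 0 0 | 0.0007 0.0008 0.165 0 0 0 | 0.0007 0.0008 0.1665 0 0 0 | 0.0007 0.0008 0.1665 0 0 0 | 0.0007 0.0008 0.1665 0 0 0' | python3 nudge.py;  echo '0 0 0 0 0 0 | 0 0 0 0 0 0 | 0 0 0 0 0 0 | 0 0 0 0 0 0 | 0 0 0 0 0 0 | 0 0 0 0 0 0 | 0 0 0 0 0 0 | 0 0 0 0 0 0' | python3 nudge.py 0.2; echo '0 0 -0.03 0 0 0 | 0 0 -0.07 0 0 0 | 0 0 -0.11 0 0 0 | 0 0 -0.15 0 0 0 | 0 0 -0.17 0 0 0 | 0 0 -0.17 0 0 0 | 0 0 -0.17 0 0 0 | 0 0 -0.17 0 0 0' | python3 nudge.py; python3 d.py .5611 -.2377 .2 -5.4
```

```text
time_s: 2.87
tool_pos: [0.5496, 0.1585, 0.0345]
eef_rot: [2.003, 2.419, 0.002]
force: [0.9, 0.7, -0.3]
finger_gap: 1.0
grip_force: 0.0
time_s: 3.53
tool_pos: [0.5482, 0.159, 0.0337]
eef_rot: [-2.002, -2.42, 0.001]
force: [-2.4, -0.3, 5.6]
finger_gap: 0.681
grip_force: 30.0
time_s: 4.2
tool_pos: [0.5473, 0.1587, 0.2014]
eef_rot: [-2.001, -2.419, 0.004]
force: [-0.1, -0.1, -2.8]
finger_gap: 0.678
grip_force: 30.0
delta [-0.392  -0.0608  0.0015 -0.0033  0.0003  0.2828]
4.2 [ 0.161   0.3378  1.6001  0.      1.207  -0.0275] F [-0.1328 -0.1423 -2.7635]
```

```bash
echo '0 0 -0.035 0 0 0 | 0 0 -0.035 0 0 0 | -0.392 -0.0608 -0.035 0 0 0.2828 | -0.392 -0.0608 -0.035 0 0 0.2828 | -0.392 -0.0608 -0.035 0 0 0.2828 | -0.392 -0.0608 -0.035 0 0 0.2828 | -0.392 -0.0608 -0.035 0 0 0.2828 | -0.392 -0.0608 -0.035 0 0 0.2828 | -0.392 -0.0608 -0.035 0 0 0.2828 | -0.392 -0.0608 -0.035 0 0 0.2828 | -0.392 -0.0608 -0.035 0 0 0.2828 | -0.392 -0.0608 -0.035 0 0 0.2828 | -0.392 -0.0608 0 0 0 0.2828 | -0.392 -0.0608 0.02 0 0 0.2828 | -0.392 -0.0608 0.04 0 0 0.2828 | -0.392 -0.0608 0.05 0 0 0.2828 | -0.392 -0.0608 0.05 0 0 0.2828 | -0.392 -0.0608 0.05 0 0 0.2828 | -0.392 -0.0608 0.05 0 0 0.2828' | python3 nudge.py; python3 d.py .5611 -.2377 .115 -5.4
python3 - <<'E'
from bench import r
from h import *
from moulds import *
t=r.snapshot("top");s=r.snapshot("scene")
cv2.imwrite("pics/c3.png",np.hstack([crop(t,290,180,190,100,2),crop(s,190,190,190,150,2)[:200]]))
print(faces(t))
E
```

```text
time_s: 5.78
tool_pos: [0.5632, -0.2376, 0.1538]
eef_rot: [2.323, 2.114, 0.0]
force: [0.4, -0.5, -3.2]
finger_gap: 0.685
grip_force: 30.0
delta [-0.0003 -0.0021  0.0388  0.0008  0.0003  0.0003]
5.7833 [-0.5122  0.4408  1.5639  0.0001  1.1361 -0.4183] F [ 0.4435 -0.496  -3.1644]
{'yellow': (0.42617440795898437, 0.31703451538085936, -21.033851623535156, [50.880802154541016, 58.58576965332031]), 'white': (0.4312819213867187, 0.18672592163085938, 1.9848504066467285, [46.28269577026367, 56.932945251464844])}
```

View pics/c3.png

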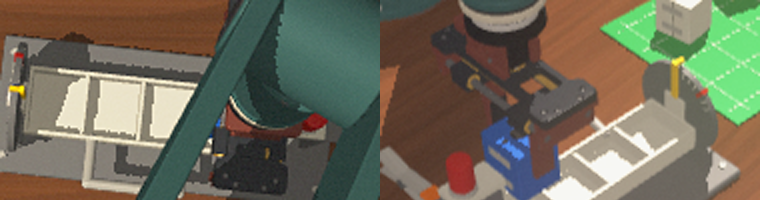

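```bash
echo '-0.0003 -0.0018 0.02 0 0 0 | -0.0003 -0.0018 0.03 0 0 0 | -0.0003 -0.0018 0.04 0 0 0 | -0.0003 -0.0018 0.04 0 0 0 | -0.0003 -0.0018 0.04 0 0 0' | python3 nudge.py; echo '0 0 0.01 0 0 0 | 0 0 0.018 0 0 0 | 0 0 0.018 0 0 0 | 0 0 0.018 0 0 0' | python3 nudge.py; echo '0 0 0.006 0 0 0 | 0 0 0.01 0 0 0 | 0 0 0.01 0 0 0 | 0 0 0.01 0 0 0' | python3 nudge.py;python3 d.py .5611 -.2377 .079 -5.4
```

```text
time_s: 6.3
tool_pos: [0.5604, -0.2373, 0.113]
eef_rot: [-2.323, -2.114, 0.001]
force: [0.4, 0.5, -2.0]
finger_gap: 0.681
grip_force: 30.0
time_s: 6.63
tool_pos: [0.5602, -0.2373, 0.0947]
eef_rot: [-2.323, -2.113, 0.001]
force: [-0.1, -0.4, -2.8]
finger_gap: 0.682
grip_force: 30.0
time_s: 6.97
tool_pos: [0.5605, -0.2374, 0.085]
eef_rot: [-2.323, -2.114, 0.0]
force: [-0.5, -0.2, -3.1]
finger_gap: 0.681
grip_force: 30.0
delta [-0.0002  0.0006  0.006  -0.0007 -0.0004 -0.    ]
6.9667 [-0.5142  0.519   1.6295  0.0001  0.9939 -0.4199] F [-0.4918 -0.2069 -3.1364]
```

```bash
echo '0 0 0.004 0 0 0 | 0 0 0.006 0 0 0 | 0 0 0.006 0 0 0 | 0 0 0.006 0 0 0' | python3 nudge.py; echo '0 0 0 0 0 0 | 0 0 0 0 0 0 | 0 0 0 0 0 0 | 0 0 0 0 0 0' | python3 nudge.py 0.85; echo '0 0 -0.02 0 0 0 | 0 0 -0.05 0 0 0 | 0 0 -0.09 0 0 0 | 0 0 -0.12 0 0 0 | 0 0 -0.12 0 0 0 | 0 0 -0.12 0 0 0' | python3 nudge.py;python3 d.py .4312 .1867 .2 2
```

```text
time_s: 7.3
tool_pos: [0.5606, -0.2375, 0.0792]
eef_rot: [-2.323, -2.114, 0.0]
force: [0.2, -0.5, -2.8]
finger_gap: 0.683
grip_force: 30.0
time_s: 7.63
tool_pos: [0.5611, -0.2378, 0.0798]
eef_rot: [2.323, 2.114, 0.001]
force: [-1.2, -0.5, -0.1]
finger_gap: 0.848
grip_force: 0.0
time_s: 8.13
tool_pos: [0.5622, -0.2384, 0.2019]
eef_rot: [2.32, 2.111, 0.003]
force: [-0.6, 0.5, -0.8]
finger_gap: 0.848
grip_force: 0.0
delta [ 0.4109 -0.1705  0.0002  0.0047  0.0024 -0.1292]
8.1333 [-0.5142  0.3898  1.5161  0.      1.2304 -0.4199] F [-0.603   0.483  -0.7741]
```

```bash
echo '0.4109 -0.1705 0 0 0 -0.1292 | 0.4109 -0.1705 0 0 0 -0.1292 | 0.4109 -0.1705 0 0 0 -0.1292 | 0.4109 -0.1705 0 0 0 -0.1292 | 0.4109 -0.1705 0 0 0 -0.1292 | 0.4109 -0.1705 0 0 0 -0.1292 | 0.4109 -0.1705 0 0 0 -0.1292 | 0.4109 -0.1705 0 0 0 -0.1292 | 0.4109 -0.1705 0 0 0 -0.1292 | 0.4109 -0.1705 0 0 0 -0.1292 | 0.4109 -0.1705 0 0 0 -0.1292 | 0.4109 -0.1705 0 0 0 -0.1292 | 0.4109 -0.1705 0 0 0 -0.1292 | 0.4109 -0.1705 0 0 0 -0.1292 | 0.4109 -0.1705 0 0 0 -0.1292' | python3 nudge.py 1.0; python3 d.py .431 .1867 .033 2
python3 - <<'E'
from bench import r
from h import *
from moulds import *
t=r.snapshot("top");s=r.snapshot("scene")
cv2.imwrite("pics/c4.png",np.hstack([crop(t,290,180,190,100,2),crop(s,190,190,190,150,2)[:200],crop(s,320,130,130,100,2)]))
print(faces(t))
E
```

```text
time_s: 9.38
tool_pos: [0.4297, 0.1864, 0.1988]
eef_rot: [-2.183, -2.258, 0.002]
force: [0.2, -1.1, 0.5]
finger_gap: 1.003
grip_force: 0.0
delta [ 0.0004  0.0015  0.1658 -0.001   0.0006 -0.0011]
9.3833 [ 0.2619  0.1958  1.8138 -0.0004  1.1331  0.2283] F [ 0.1643 -1.1389  0.4789]
{'white': (0.43137191772460937, 0.18672906494140626, 1.9848445653915405, [46.28269577026367, 57.113037109375])}
```

View pics/c4.png

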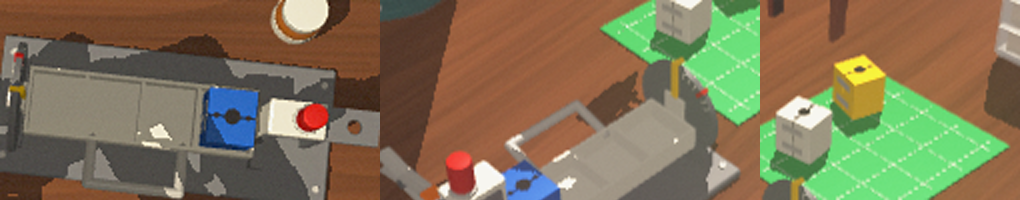

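```bash
echo '0.0004 0.0015 0.03 0 0 0 | 0.0004 0.0015 0.06 0 0 0 | 0.0004 0.0015 0.09 0 0 0 | 0.0004 0.0015 0.12 0 0 0 | 0.0004 0.0015 0.14 0 0 0 | 0.0004 0.0015 0.155 0 0 0 | 0.0004 0.0015 0.165 0 0 0 | 0.0004 0.0015 0.1658 0 0 0 | 0.0004 0.0015 0.1658 0 0 0 | 0.0004 0.0015 0.1658 0 0 0' | python3 nudge.py;  echo '0 0 0 0 0 0 | 0 0 0 0 0 0 | 0 0 0 0 0 0 | 0 0 0 0 0 0 | 0 0 0 0 0 0 | 0 0 0 0 0 0 | 0 0 0 0 0 0 | 0 0 0 0 0 0' | python3 nudge.py 0.2; echo '0 0 -0.03 0 0 0 | 0 0 -0.07 0 0 0 | 0 0 -0.11 0 0 0 | 0 0 -0.15 0 0 0 | 0 0 -0.19 0 0 0 | 0 0 -0.205 0 0 0 | 0 0 -0.205 0 0 0 | 0 0 -0.205 0 0 0' | python3 nudge.py; python3 d.py .5669 -.1760 .235 -5.4
```

```text
time_s: 10.32
tool_pos: [0.4319, 0.1876, 0.034]
eef_rot: [2.183, 2.259, 0.001]
force: [-0.1, -0.7, -0.3]
finger_gap: 1.003
grip_force: 0.0
time_s: 10.98
tool_pos: [0.4311, 0.1881, 0.0339]
eef_rot: [-2.182, -2.26, -0.0]
force: [-1.1, 0.0, 5.9]
finger_gap: 0.681
grip_force: 30.0
time_s: 11.65
tool_pos: [0.4311, 0.188, 0.2386]
eef_rot: [2.182, 2.26, 0.002]
force: [0.1, -0.1, -3.3]
finger_gap: 0.683
grip_force: 30.0
delta [-0.3685  0.1229  0.0036  0.001  -0.0004  0.1293]
11.65 [0.2641 0.1537 1.7574 0.0001 1.2294 0.2291] F [ 0.0796 -0.1175 -3.2699]
```

```bash
echo '-0.3675 0.1229 0 0 0 0.1293 | -0.3675 0.1229 0 0 0 0.1293 | -0.3675 0.1229 0 0 0 0.1293 | -0.3675 0.1229 0 0 0 0.1293 | -0.3675 0.1229 0 0 0 0.1293 | -0.3675 0.1229 0 0 0 0.1293 | -0.3675 0.1229 0 0 0 0.1293 | -0.3675 0.1229 0 0 0 0.1293 | -0.3675 0.1229 0 0 0 0.1293 | -0.3675 0.1229 0 0 0 0.1293 | -0.3675 0.1229 0.04 0 0 0.1293 | -0.3675 0.1229 0.07 0 0 0.1293 | -0.3675 0.1229 0.1 0 0 0.1293 | -0.3675 0.1229 0.125 0 0 0.1293 | -0.3675 0.1229 0.125 0 0 0.1293 | -0.3675 0.1229 0.125 0 0 0.1293 | -0.3675 0.1229 0.125 0 0 0.1293 | -0.3675 0.1229 0.125 0 0 0.1293' | python3 nudge.py; python3 d.py .5669 -.1750 .095 -5.4
```

```text
time_s: 13.15
tool_pos: [0.5678, -0.1752, 0.1148]
eef_rot: [2.322, 2.113, 0.002]
force: [-0.0, 0.4, -1.6]
finger_gap: 0.68
grip_force: 30.0
delta [ 0.0002 -0.001   0.0198  0.0021  0.0006  0.0001]
13.15 [-0.4156  0.4632  1.6408  0.0001  1.0354 -0.3215] F [-0.0258  0.4125 -1.6372]
```

```bash
echo '0 -0.001 0.01 0 0 0 | 0 -0.001 0.02 0 0 0 | 0 -0.001 0.02 0 0 0 | 0 -0.001 0.02 0 0 0' | python3 nudge.py; echo '0 0 0.006 0 0 0 | 0 0 0.01 0 0 0 | 0 0 0.01 0 0 0 | 0 0 0.01 0 0 0' | python3 nudge.py;python3 d.py .5669 -.1750 .079 -5.4
```

```text
time_s: 13.48
tool_pos: [0.5661, -0.1745, 0.0934]
eef_rot: [2.324, 2.114, 0.001]
force: [2.3, 1.6, -5.0]
finger_gap: 0.679
grip_force: 30.0
time_s: 13.82
tool_pos: [0.566, -0.1746, 0.083]
eef_rot: [-2.324, -2.114, -0.001]
force: [3.6, 3.3, -6.5]
finger_gap: 0.682
grip_force: 30.0
delta [-0.0003  0.0009  0.004   0.0002 -0.0007 -0.0004]
13.8167 [-0.4162  0.5023  1.6697  0.0009  0.9696 -0.3221] F [ 3.6154  3.2637 -6.4557]
```

```bash
echo '0 0.0009 0.003 0 0 0 | 0 0.0009 0.0045 0 0 0 | 0 0.0009 0.0045 0 0 0 | 0 0.0009 0.0045 0 0 0' | python3 nudge.py; echo '0 0 0 0 0 0 | 0 0 0 0 0 0 | 0 0 0 0 0 0 | 0 0 0 0 0 0' | python3 nudge.py 0.85; echo '0 0 -0.02 0 0 0 | 0 0 -0.05 0 0 0 | 0 0 -0.09 0 0 0 | 0 0 -0.12 0 0 0 | 0 0 -0.12 0 0 0 | 0 0 -0.12 0 0 0' | python3 nudge.py;python3 d.py .426 .3178 .2 -21
```

```text
time_s: 14.15
tool_pos: [0.5663, -0.1746, 0.0787]
eef_rot: [-2.323, -2.113, 0.0]
force: [0.5, 4.9, -4.1]
finger_gap: 0.682
grip_force: 30.0
time_s: 14.48
tool_pos: [0.5669, -0.1756, 0.0794]
eef_rot: [2.323, 2.114, -0.0]
force: [0.1, -0.2, 1.1]
finger_gap: 0.845
grip_force: 0.0
time_s: 14.98
tool_pos: [0.5682, -0.1759, 0.2014]
eef_rot: [2.32, 2.111, 0.003]
force: [0.2, -0.3, 0.4]
finger_gap: 0.851
grip_force: 0.0
delta [ 0.4781 -0.1881 -0.0004  0.0051  0.0013  0.2721]
14.9833 [-0.4162  0.3681  1.5523 -0.0004  1.216  -0.3216] F [ 0.1632 -0.283   0.4175]
```

```bash
echo '0.4781 -0.1881 0 0 0 0.2721 | 0.4781 -0.1881 0 0 0 0.2721 | 0.4781 -0.1881 0 0 0 0.2721 | 0.4781 -0.1881 0 0 0 0.2721 | 0.4781 -0.1881 0 0 0 0.2721 | 0.4781 -0.1881 0 0 0 0.2721 | 0.4781 -0.1881 0 0 0 0.2721 | 0.4781 -0.1881 0 0 0 0.2721 | 0.4781 -0.1881 0 0 0 0.2721 | 0.4781 -0.1881 0 0 0 0.2721 | 0.4781 -0.1881 0 0 0 0.2721 | 0.4781 -0.1881 0 0 0 0.2721 | 0.4781 -0.1881 0 0 0 0.2721 | 0.4781 -0.1881 0 0 0 0.2721 | 0.4781 -0.1881 0 0 0 0.2721 | 0.4781 -0.1881 0 0 0 0.2721 | 0.4781 -0.1881 0 0 0 0.2721 | 0.4781 -0.1881 0 0 0 0.2721' | python3 nudge.py 1.0; python3 d.py .426 .3178 .033 -21
python3 - <<'E'
from bench import r
from h import *
from moulds import *
t=r.snapshot("top");s=r.snapshot("scene")
cv2.imwrite("pics/c5.png",np.hstack([crop(t,290,180,190,100,2),crop(s,190,190,190,150,2)[:200],crop(s,320,130,130,100,2)]))
hsv=cv2.cvtColor(s["frame"],cv2.COLOR_RGB2HSV)
import pickle;t0,s0=pickle.load(open("s0.pkl","rb"))
a,b=[x["frame"][155:190,355:385].astype(int) for x in(s,s0)];print(np.abs(a-b).mean())
E
```

```text
time_s: 16.48
tool_pos: [0.4248, 0.3173, 0.1988]
eef_rot: [2.591, 1.777, -0.001]
force: [-0.0, -0.6, 0.1]
finger_gap: 0.995
grip_force: 0.0
delta [ 0.001   0.001   0.1658 -0.0003  0.0007 -0.0019]
16.4833 [ 0.5114  0.2836  1.6896 -0.0002  1.1691  0.8799] F [-0.0398 -0.6206  0.1249]
2.514920634920635
```

View pics/c5.png

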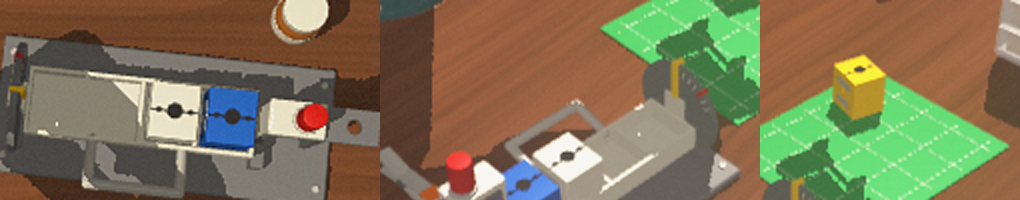

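```bash
echo '0.001 0.001 0.03 0 0 0 | 0.001 0.001 0.06 0 0 0 | 0.001 0.001 0.09 0 0 0 | 0.001 0.001 0.12 0 0 0 | 0.001 0.001 0.14 0 0 0 | 0.001 0.001 0.155 0 0 0 | 0.001 0.001 0.165 0 0 0 | 0.001 0.001 0.1658 0 0 0 | 0.001 0.001 0.1658 0 0 0 | 0.001 0.001 0.1658 0 0 0' | python3 nudge.py;  echo '0 0 0 0 0 0 | 0 0 0 0 0 0 | 0 0 0 0 0 0 | 0 0 0 0 0 0 | 0 0 0 0 0 0 | 0 0 0 0 0 0 | 0 0 0 0 0 0 | 0 0 0 0 0 0' | python3 nudge.py 0.2; echo '0 0 -0.03 0 0 0 | 0 0 -0.07 0 0 0 | 0 0 -0.11 0 0 0 | 0 0 -0.15 0 0 0 | 0 0 -0.19 0 0 0 | 0 0 -0.205 0 0 0 | 0 0 -0.205 0 0 0 | 0 0 -0.205 0 0 0' | python3 nudge.py; python3 d.py .5728 -.1133 .235 -5.4
```

```text
time_s: 17.42
tool_pos: [0.4266, 0.3196, 0.0342]
eef_rot: [2.589, 1.779, 0.002]
force: [0.3, 0.1, -0.9]
finger_gap: 0.998
grip_force: 0.0
time_s: 18.08
tool_pos: [0.4262, 0.3195, 0.0338]
eef_rot: [2.589, 1.78, 0.001]
force: [0.1, -0.1, 5.8]
finger_gap: 0.685
grip_force: 30.0
time_s: 18.75
tool_pos: [0.4256, 0.3192, 0.2381]
eef_rot: [-2.589, -1.779, -0.001]
force: [-0.6, 0.4, -2.8]
finger_gap: 0.688
grip_force: 30.0
delta [-0.3511  0.2924  0.003   0.0003 -0.0005 -0.2722]
18.75 [0.5136 0.2463 1.6361 0.0002 1.2587 0.88  ] F [-0.6026  0.3724 -2.8085]
```

```bash
echo '-0.3511 0.2924 0 0 0 -0.2722 | -0.3511 0.2924 0 0 0 -0.2722 | -0.3511 0.2924 0 0 0 -0.2722 | -0.3511 0.2924 0 0 0 -0.2722 | -0.3511 0.2924 0 0 0 -0.2722 | -0.3511 0.2924 0 0 0 -0.2722 | -0.3511 0.2924 0 0 0 -0.2722 | -0.3511 0.2924 0 0 0 -0.2722 | -0.3511 0.2924 0 0 0 -0.2722 | -0.3511 0.2924 0 0 0 -0.2722 | -0.3511 0.2924 0 0 0 -0.2722 | -0.3511 0.2924 0 0 0 -0.2722 | -0.3511 0.2924 0.04 0 0 -0.2722 | -0.3511 0.2924 0.07 0 0 -0.2722 | -0.3511 0.2924 0.1 0 0 -0.2722 | -0.3511 0.2924 0.125 0 0 -0.2722 | -0.3511 0.2924 0.125 0 0 -0.2722 | -0.3511 0.2924 0.125 0 0 -0.2722 | -0.3511 0.2924 0.125 0 0 -0.2722 | -0.3511 0.2924 0.125 0 0 -0.2722' | python3 nudge.py; python3 d.py .5725 -.1130 .095 -5.4
```

```text
time_s: 20.42
tool_pos: [0.574, -0.1134, 0.1145]
eef_rot: [2.322, 2.113, 0.002]
force: [0.4, -0.4, -3.0]
finger_gap: 0.682
grip_force: 30.0
delta [ 0.0002 -0.0016  0.0195  0.0021  0.0003  0.0002]
20.4167 [-0.3131  0.4524  1.662   0.0002  1.0251 -0.2192] F [ 0.4297 -0.3965 -2.9734]
```

```bash
echo '0 -0.0012 0.01 0 0 0 | 0 -0.0012 0.02 0 0 0 | 0 -0.0012 0.02 0 0 0 | 0 -0.0012 0.02 0 0 0' | python3 nudge.py; echo '0 0 0.006 0 0 0 | 0 0 0.01 0 0 0 | 0 0 0.01 0 0 0 | 0 0 0.01 0 0 0' | python3 nudge.py;echo '0 0 0.003 0 0 0 | 0 0 0.005 0 0 0 | 0 0 0.005 0 0 0 | 0 0 0.005 0 0 0' | python3 nudge.py;python3 d.py .5728 -.1133 .079 -5.4
```

```text
time_s: 20.75
tool_pos: [0.5736, -0.1127, 0.0943]
eef_rot: [2.322, 2.112, 0.005]
force: [2.9, 2.4, 3.2]
finger_gap: 0.682
grip_force: 30.0
time_s: 21.08
tool_pos: [0.5738, -0.1117, 0.0856]
eef_rot: [2.323, 2.112, 0.007]
force: [0.7, 9.7, 15.7]
finger_gap: 0.683
grip_force: 30.0
time_s: 21.42
tool_pos: [0.5739, -0.1115, 0.0811]
eef_rot: [2.323, 2.112, 0.008]
force: [-0.7, 11.5, 19.9]
finger_gap: 0.683
grip_force: 30.0
delta [-0.0019 -0.0009  0.0021  0.0048 -0.0023 -0.0006]
21.4167 [-0.3121  0.494   1.6928  0.004   0.9506 -0.2196] F [-0.6516 11.4577 19.866 ]
```

```bash
echo '0 0 -0.01 0 0 0 | 0 0 -0.022 0 0 0 | 0 0 -0.022 0 0 0 | 0 0 -0.022 0 0 0' | python3 nudge.py;python3 d.py .573 -.111 .1 -5.4
python3 - <<'E'
from bench import r
from h import *
t=r.snapshot("top");s=r.snapshot("scene")
cv2.imwrite("pics/c6.png",np.hstack([crop(t,300,190,100,75,4),crop(s,240,190,100,75,4)]))
E
```

```text
time_s: 21.75
tool_pos: [0.5719, -0.1135, 0.1005]
eef_rot: [2.323, 2.114, 0.0]
force: [-0.8, 0.4, -2.9]
finger_gap: 0.682
grip_force: 30.0
delta [0.0026 0.0009 0.0005 0.0008 0.0005 0.    ]
21.75 [-0.3141  0.4682  1.6777 -0.0004  0.9948 -0.2197] F [-0.8399  0.3917 -2.8789]
```

View pics/c6.png

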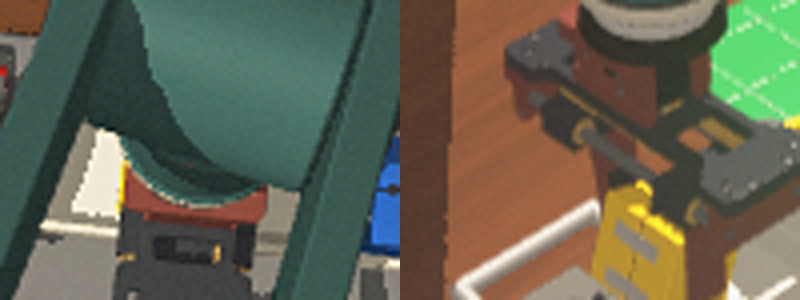

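```bash
echo '0 0 -0.04 0 0 0 | 0 0 -0.08 0 0 0 | 0 0 -0.12 0 0 0 | 0 0 -0.135 0 0 0 | 0 0 -0.135 0 0 0 | 0 0 -0.135 0 0 0' | python3 nudge.py; python3 d.py .47 .19 .11 -5.4
```

```text
time_s: 22.35
tool_pos: [0.5716, -0.1133, 0.2348]
eef_rot: [2.324, 2.114, 0.0]
force: [-0.5, 0.5, -2.9]
finger_gap: 0.683
grip_force: 30.0
delta [ 0.2924 -0.1297  0.1247  0.0001  0.0001 -0.0003]
22.35 [-0.3142  0.3233  1.5331 -0.      1.2851 -0.2196] F [-0.4728  0.5394 -2.8852]
```

```bash
echo '0.2924 -0.1297 0 0 0 0 | 0.2924 -0.1297 0 0 0 0 | 0.2924 -0.1297 0 0 0 0 | 0.2924 -0.1297 0 0 0 0 | 0.2924 -0.1297 0 0 0 0 | 0.2924 -0.1297 0 0 0 0 | 0.2924 -0.1297 0 0 0 0 | 0.2924 -0.1297 0 0 0 0 | 0.2924 -0.1297 0.04 0 0 0 | 0.2924 -0.1297 0.08 0 0 0 | 0.2924 -0.1297 0.12 0 0 0 | 0.2924 -0.1297 0.16 0 0 0 | 0.2924 -0.1297 0.18 0 0 0 | 0.2924 -0.1297 0.19 0 0 0 | 0.2924 -0.1297 0.19 0 0 0 | 0.2924 -0.1297 0.19 0 0 0' | python3 nudge.py; echo '0 0 0.003 0 0 0 | 0 0 0.006 0 0 0 | 0 0 0.009 0 0 0 | 0 0 0.009 0 0 0' | python3 nudge.py; python3 d.py .47 .19 .033 -5.4
```

```text
time_s: 23.68
tool_pos: [0.4692, 0.1899, 0.0444]
eef_rot: [-2.323, -2.113, 0.004]
force: [-0.1, 0.5, -3.1]
finger_gap: 0.683
grip_force: 30.0
time_s: 24.02
tool_pos: [0.4705, 0.1902, 0.0367]
eef_rot: [2.323, 2.114, 0.002]
force: [-0.5, 0.0, -3.2]
finger_gap: 0.681
grip_force: 30.0
delta [-0.0003 -0.0005  0.0037  0.0011 -0.0005 -0.0001]
24.0167 [0.2479 0.4808 1.8947 0.0001 0.7649 0.3422] F [-0.4566  0.0438 -3.1717]
```

```bash
echo '0 0 0.002 0 0 0 | 0 0 0.0035 0 0 0 | 0 0 0.0035 0 0 0' | python3 nudge.py; echo '0 0 0 0 0 0 | 0 0 0 0 0 0 | 0 0 0 0 0 0 | 0 0 0 0 0 0 | 0 0 0 0 0 0' | python3 nudge.py 1.0; echo '0 0 -0.04 0 0 0 | 0 0 -0.08 0 0 0 | 0 0 -0.12 0 0 0 | 0 0 -0.16 0 0 0 | -0.1 0 -0.16 0 0 0 | -0.2 0 -0.16 0 0 0 | -0.2 0 -0.16 0 0 0 | -0.2 0 -0.16 0 0 0 | -0.2 0 -0.16 0 0 0 | -0.2 0 -0.16 0 0 0 | -0.2 0 -0.16 0 0 0' | python3 nudge.py
cat > look.py <<'E'
from bench import r
from moulds import *
import sys
t=r.snapshot("top");s=r.snapshot("scene");print(faces(t))
def dark(q,win):  # dark pour hole centroid inside window
    x,y,w,h=win;g=cv2.cvtColor(q["frame"][y:y+h,x:x+w],cv2.COLOR_RGB2GRAY);return g
cv2.imwrite("pics/%s.png"%sys.argv[1],np.hstack([crop(t,290,190,100,75,4),crop(s,310,130,100,75,4)]))
X=(.57,-.145,.11)
for n,(lo,hi) in B.items():
    f=faces(t,None,(290,190,190,90),.110).get(n); print("tray",n,f)
E
python3 look.py c7
```

```text
time_s: 24.27
tool_pos: [0.4701, 0.1901, 0.0328]
eef_rot: [-2.324, -2.114, -0.0]
force: [0.0, 0.3, -3.4]
finger_gap: 0.68
grip_force: 30.0
time_s: 24.68
tool_pos: [0.4704, 0.1902, 0.033]
eef_rot: [2.324, 2.114, 0.001]
force: [-0.4, 0.4, 0.2]
finger_gap: 0.987
grip_force: 0.0
time_s: 25.6
tool_pos: [0.4512, -0.0104, 0.1929]
eef_rot: [-2.328, -2.109, -0.0]
force: [-0.7, 0.1, -0.1]
finger_gap: 1.002
grip_force: 0.0
{'yellow': (0.4701705017089844, 0.183052490234375, -5.445381164550781, [49.50029754638672, 58.753055572509766])}
tray blue None
tray yellow None
tray white (0.5729020385742187, -0.08613013458251953, 0.4562342166900635, [68.01360321044922, 68.7484359741211])
```

View pics/c7.png

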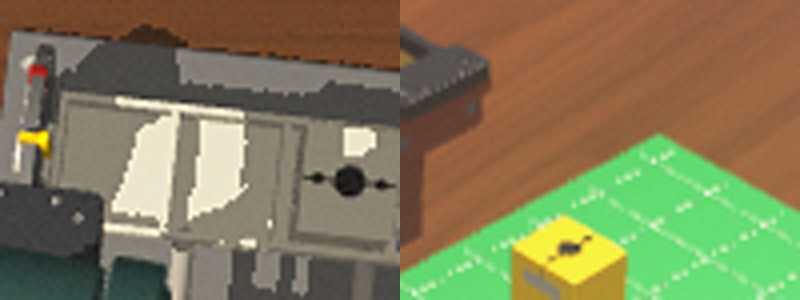

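```bash
python3 - <<'E'
from bench import r
from h import *
t=r.snapshot("top")
f=lambda x,y,z:onz(t,(290+x/4,190+y/4),z)
print("white",f(349,181,.11)); c=np.array([.56985,-.14515]);yd=np.array([.0941,.9956])
for n,p,z in(("div1 top",(180,110),.069),("div1 bot",(176,228),.069),("div2",(296,122),.069),("div2b",(282,245),.069),("endtop",(62,94),.073),("endbot",(46,180),.073)):
    q=f(*p,z); print(n,q,"stand y",(q[:2]-c)@yd)
q=f(349,181,.11);print((q[:2]-c)@yd)
E
python3 d.py .4702 .1831 .193 -5.4
```

```text
white [ 0.567  -0.1781  0.11  ]
div1 top [ 0.6101 -0.0885  0.069 ] stand y 0.06015799617077954
div1 bot [ 0.5445 -0.0871  0.069 ] stand y 0.055458113209891295
div2 [ 0.6042 -0.1527  0.069 ] stand y -0.004242298581189203
div2b [ 0.5359 -0.1453  0.069 ] stand y -0.003371563410332717
endtop [ 0.6176 -0.0232  0.073 ] stand y 0.12587654615231808
endbot [ 0.5697 -0.0152  0.073 ] stand y 0.12932108705567158
-0.03303542914308417
delta [ 0.192   0.0009 -0.0001 -0.0002 -0.0006  0.0006]
25.75 [-0.1715  0.1779  1.8553  0.0006  1.1086 -0.0781] F [-0.1684  0.5176  0.6969]
```

```bash
echo '0.192 0.0009 0 0 0 0 | 0.192 0.0009 0 0 0 0 | 0.192 0.0009 0 0 0 0 | 0.192 0.0009 0 0 0 0 | 0.192 0.0009 0 0 0 0 | 0.192 0.0009 0 0 0 0 | 0.192 0.0009 0 0 0 0 | 0.192 0.0009 0 0 0 0 | 0.192 0.0009 0 0 0 0' | python3 nudge.py; python3 d.py .4702 .1831 .033 -5.4
```

```text
time_s: 26.5
tool_pos: [0.4697, 0.1817, 0.1926]
eef_rot: [-2.323, -2.115, 0.001]
force: [-0.4, -0.6, -0.7]
finger_gap: 0.998
grip_force: 0.0
delta [ 0.0015  0.0005  0.1596 -0.0007  0.0005  0.0003]
26.5 [ 0.2321  0.2532  1.7518 -0.0003  1.1375  0.3261] F [-0.4367 -0.5531 -0.6759]
```

```bash
echo '0.0008 0.0003 0.03 0 0 0 | 0.0008 0.0003 0.06 0 0 0 | 0.0008 0.0003 0.09 0 0 0 | 0.0008 0.0003 0.12 0 0 0 | 0.0008 0.0003 0.14 0 0 0 | 0.0008 0.0003 0.155 0 0 0 | 0.0008 0.0003 0.1596 0 0 0 | 0.0008 0.0003 0.1596 0 0 0 | 0.0008 0.0003 0.1596 0 0 0' | python3 nudge.py;  echo '0 0 0 0 0 0 | 0 0 0 0 0 0 | 0 0 0 0 0 0 | 0 0 0 0 0 0 | 0 0 0 0 0 0 | 0 0 0 0 0 0 | 0 0 0 0 0 0 | 0 0 0 0 0 0' | python3 nudge.py 0.2; echo '0 0 -0.03 0 0 0 | 0 0 -0.07 0 0 0 | 0 0 -0.11 0 0 0 | 0 0 -0.15 0 0 0 | 0 0 -0.19 0 0 0 | 0 0 -0.205 0 0 0 | 0 0 -0.205 0 0 0 | 0 0 -0.205 0 0 0' | python3 nudge.py; python3 d.py .573 -.1138 .235 -5.4
```

```text
time_s: 27.25
tool_pos: [0.4711, 0.1823, 0.0337]
eef_rot: [2.325, 2.113, 0.0]
force: [0.7, 0.6, 0.1]
finger_gap: 1.002
grip_force: 0.0
time_s: 27.92
tool_pos: [0.4705, 0.183, 0.0337]
eef_rot: [-2.323, -2.114, 0.0]
force: [-1.8, 0.2, 6.4]
finger_gap: 0.678
grip_force: 30.0
time_s: 28.58
tool_pos: [0.4707, 0.1829, 0.2382]
eef_rot: [2.323, 2.114, 0.002]
force: [-0.4, 0.3, -3.1]
finger_gap: 0.684
grip_force: 30.0
delta [-0.2858  0.1298  0.0032  0.001  -0.0004  0.0001]
28.5833 [0.2337 0.2059 1.6908 0.0001 1.2437 0.3279] F [-0.3797  0.3382 -3.124 ]
```

```bash
echo '-0.2858 0.1298 0 0 0 0 | -0.2858 0.1298 0 0 0 0 | -0.2858 0.1298 0 0 0 0 | -0.2858 0.1298 0 0 0 0 | -0.2858 0.1298 0 0 0 0 | -0.2858 0.1298 0 0 0 0 | -0.2858 0.1298 0 0 0 0 | -0.2858 0.1298 0 0 0 0 | -0.2858 0.1298 0.04 0 0 0 | -0.2858 0.1298 0.07 0 0 0 | -0.2858 0.1298 0.1 0 0 0 | -0.2858 0.1298 0.125 0 0 0 | -0.2858 0.1298 0.125 0 0 0 | -0.2858 0.1298 0.125 0 0 0 | -0.2858 0.1298 0.125 0 0 0 | -0.2858 0.1298 0.125 0 0 0 | -0.2858 0.1298 0.125 0 0 0 | -0.2858 0.1298 0.125 0 0 0' | python3 nudge.py; python3 d.py .573 -.1138 .115 -5.4
```

```text
time_s: 30.08
tool_pos: [0.5739, -0.1141, 0.1146]
eef_rot: [2.322, 2.113, 0.002]
force: [-0.1, 0.3, -2.1]
finger_gap: 0.682
grip_force: 30.0
delta [ 0.0002 -0.0009 -0.0004  0.0025  0.0005  0.0001]
30.0833 [-0.3142  0.4522  1.6621  0.0001  1.0248 -0.2202] F [-0.133   0.2949 -2.0953]
```

```bash
echo '0 -0.0005 0.01 0 0 0 | 0 -0.0005 0.02 0 0 0 | 0 -0.0005 0.02 0 0 0 | 0 -0.0005 0.02 0 0 0' | python3 nudge.py; echo '0 0 0.006 0 0 0 | 0 0 0.008 0 0 0 | 0 0 0.008 0 0 0 | 0 0 0.008 0 0 0' | python3 nudge.py;python3 d.py .573 -.1138 .079 -5.4
```

```text
time_s: 30.42
tool_pos: [0.5724, -0.1137, 0.0923]
eef_rot: [-2.323, -2.114, 0.0]
force: [2.2, 0.2, -4.3]
finger_gap: 0.681
grip_force: 30.0
time_s: 30.75
tool_pos: [0.5724, -0.1138, 0.0849]
eef_rot: [-2.323, -2.114, 0.0]
force: [0.8, 0.3, -4.0]
finger_gap: 0.678
grip_force: 30.0
delta [ 0.      0.0006  0.0059 -0.0004 -0.0002 -0.0001]
30.75 [-0.3146  0.4899  1.6879  0.0001  0.9643 -0.2204] F [ 0.8055  0.3078 -3.9731]
```

```bash
echo '0 0 0.003 0 0 0 | 0 0 0.006 0 0 0 | 0 0 0.006 0 0 0 | 0 0 0.006 0 0 0' | python3 nudge.py; echo '0 0 0 0 0 0 | 0 0 0 0 0 0 | 0 0 0 0 0 0 | 0 0 0 0 0 0' | python3 nudge.py 0.85; echo '0 0 -0.03 0 0 0 | 0 0 -0.07 0 0 0 | 0 0 -0.11 0 0 0 | 0 0 -0.15 0 0 0 | 0 0 -0.17 0 0 0 | 0.1 -0.1 -0.17 0 0 0 | 0.1 -0.1 -0.17 0 0 0 | 0.1 -0.1 -0.17 0 0 0 | 0.1 -0.1 -0.17 0 0 0 | 0.1 -0.1 -0.17 0 0 0 | 0.1 -0.1 -0.17 0 0 0' | python3 nudge.py | head -2
python3 - <<'E'
from bench import r
from h import *
t=r.snapshot("top");s=r.snapshot("scene")
cv2.imwrite("pics/c8.png",np.hstack([crop(t,290,180,190,100,2),crop(s,190,220,190,100,2)]))
c=np.array([.56985,-.14515])
for n,q in(("t",t),("s",s)):
    hsv=cv2.cvtColor(q["frame"],cv2.COLOR_RGB2HSV);m=cv2.inRange(hsv,(0,150,60),(10,255,255))|cv2.inRange(hsv,(172,150,60),(179,255,255))
    k,l,st,ce=cv2.connectedComponentsWithStats(m)
    print(n,[(st[i].tolist(),ce[i]) for i in range(1,k) if st[i][4]>30])
E
```

```text
time_s: 31.08
tool_pos: [0.5724, -0.1138, 0.079]
eef_rot: [-2.323, -2.114, 0.0]
force: [1.5, -0.9, -3.6]
finger_gap: 0.683
grip_force: 30.0
time_s: 31.42
tool_pos: [0.5726, -0.1139, 0.0794]
eef_rot: [2.323, 2.114, 0.0]
force: [0.2, 0.6, -0.4]
finger_gap: 0.849
grip_force: 0.0
time_s: 32.33
tool_pos: [0.4826, -0.0047, 0.2497]
t [([434, 79, 19, 22, 215], array([442.0279,  90.693 ])), ([500, 107, 21, 20, 76], array([510.25  , 116.2763])), ([438, 232, 16, 14, 164], array([445.689 , 238.3476]))]
s [([223, 115, 22, 16, 62], array([234.6935, 123.0323])), ([247, 124, 14, 10, 49], array([253.0612, 128.1224])), ([212, 131, 13, 9, 32], array([218.8125, 135.125 ])), ([241, 144, 15, 15, 43], array([247.1395, 151.3023])), ([130, 157, 26, 12, 63], array([142.3175, 162.6825])), ([267, 156, 11, 17, 49], array([272.3673, 163.5714])), ([114, 161, 13, 14, 43], array([120.1395, 167.3953])), ([142, 165, 12, 16, 56], array([147.8036, 172.9286])), ([78, 176, 28, 16, 88], array([ 89.5341, 183.6364])), ([17, 180, 104, 64, 1311], array([ 76.2746, 213.9138])), ([137, 180, 17, 17, 116], array([144.6034, 189.25  
[... 2221 characters left out ...]
1, 391, 18, 17, 73], array([ 98.4247, 398.726 ])), ([354, 395, 17, 31, 372], array([361.9328, 411.0565])), ([0, 401, 15, 12, 45], array([  5.    , 406.2222])), ([38, 404, 10, 16, 48], array([ 42.75  , 411.2083])), ([271, 418, 10, 49, 139], array([275.741 , 436.3813])), ([67, 431, 17, 10, 43], array([ 75.6744, 435.9302])), ([57, 432, 10, 9, 31], array([ 61.7419, 435.9677])), ([41, 437, 17, 12, 45], array([ 50.6222, 442.9111])), ([55, 442, 8, 11, 31], array([ 58.5484, 447.2581])), ([28, 445, 26, 19, 124], array([ 40.5242, 454.4758])), ([81, 453, 13, 10, 37], array([ 86.4054, 456.8378])), ([62, 461, 16, 15, 58], array([ 71.3793, 467.3276])), ([53, 470, 14, 10, 47], array([ 59.8085, 475.5745]))]
```

View pics/c8.png

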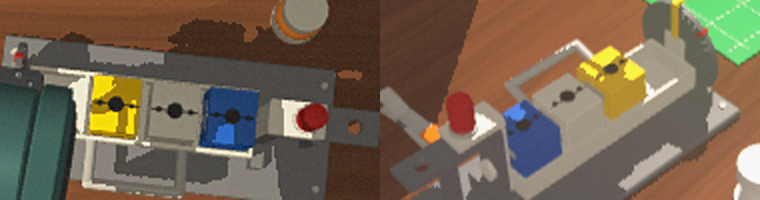

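```bash
python3 - <<'E'
import pickle
from h import *
t,s=pickle.load(open("s0.pkl","rb"))
print("mid",tri(t,(445.69,238.35),s,(229.68,275.04)))
c=np.array([.56985,-.14515]);yd=np.array([.0941,.9956])
for z in(.175,.18,.185,.19,.194): print(z,onz(t,(445.69,238.35),z),onz(s,(229.68,275.04),z))
print(c-.165*yd,c-.217*yd)
for z in (.158,.194):
  print(z,proj(t,[*(c-.165*yd),z]),proj(s,[*(c-.165*yd),z]))
E
python3 d.py .554 -.3085 .25 -5.4
```

```text
mid (array([ 0.5543, -0.3082,  0.1784]), np.float64(0.0012554125261204534))
0.175 [ 0.555  -0.3085  0.175 ] [ 0.5509 -0.3067  0.175 ]
0.18 [ 0.5545 -0.3074  0.18  ] [ 0.5551 -0.3096  0.18  ]
0.185 [ 0.5539 -0.3063  0.185 ] [ 0.5593 -0.3125  0.185 ]
0.19 [ 0.5534 -0.3052  0.19  ] [ 0.5635 -0.3154  0.19  ]
0.194 [ 0.5529 -0.3043  0.194 ] [ 0.5669 -0.3178  0.194 ]
[ 0.5543 -0.3094] [ 0.5494 -0.3612]
0.158 [444.29  239.612] [230.8537 282.7011]
0.194 [448.3125 237.6745] [228.5634 269.6695]
delta [-0.2947  0.0984 -0.0001  0.0017  0.0006 -0.0002]
32.4333 [-0.1545  0.1632  1.7162 -0.0005  1.2604 -0.0599] F [ 0.3576 -0.776  -0.0098]
```

```bash
echo '-0.2947 0.0984 0 0 0 0 | -0.2947 0.0984 0 0 0 0 | -0.2947 0.0984 0 0 0 0 | -0.2947 0.0984 0 0 0 0 | -0.2947 0.0984 0 0 0 0 | -0.2947 0.0984 0 0 0 0 | -0.2947 0.0984 0 0 0 0 | -0.2947 0.0984 0 0 0 0 | -0.2947 0.0984 0 0 0 0 | -0.2947 0.0984 0 0 0 0 | -0.2947 0.0984 0 0 0 0 | -0.2947 0.0984 0 0 0 0' | python3 nudge.py 0.6; python3 d.py .5543 -.3087 .162 -5.4
```

```text
time_s: 33.43
tool_pos: [0.5523, -0.3066, 0.2489]
eef_rot: [-2.322, -2.114, -0.0]
force: [-0.6, 0.1, -0.3]
finger_gap: 0.601
grip_force: 0.0
delta [-0.002   0.0022  0.0869 -0.0007 -0.0009  0.0004]
33.4333 [-0.6163  0.3841  1.4034  0.0004  1.3551 -0.5225] F [-0.606   0.0958 -0.283 ]
```

```bash
echo '-0.0015 0.0012 0.03 0 0 0 | -0.0015 0.0012 0.05 0 0 0 | -0.0015 0.0012 0.07 0 0 0 | -0.0015 0.0012 0.08 0 0 0 | -0.0015 0.0012 0.0865 0 0 0 | -0.0015 0.0012 0.0865 0 0 0 | -0.0015 0.0012 0.0865 0 0 0 | -0.0015 0.0012 0.0865 0 0 0' | python3 nudge.py; python3 d.py .5543 -.3087 .162 -5.4;echo '0 0 0 0 0 0 | 0 0 0 0 0 0 | 0 0 0 0 0 0 | 0 0 0 0 0 0 | 0 0 0 0 0 0 | 0 0 0 0 0 0 | 0 0 0 0 0 0 | 0 0 0 0 0 0' | python3 nudge.py 0.0; python3 d.py .5543 -.3087 .162 -5.4
```

```text
time_s: 34.1
tool_pos: [0.5545, -0.3094, 0.164]
eef_rot: [2.322, 2.113, 0.001]
force: [0.3, -0.4, 0.4]
finger_gap: 0.602
grip_force: 0.0
delta [ 0.0007 -0.0002  0.002   0.0019  0.001   0.0003]
34.1 [-0.6178  0.4611  1.4993  0.0001  1.1791 -0.5238] F [ 0.2832 -0.369   0.39  ]
time_s: 34.77
tool_pos: [0.5537, -0.3093, 0.1629]
eef_rot: [2.324, 2.114, 0.0]
force: [-0.6, 0.3, 3.7]
finger_gap: 0.286
grip_force: 30.0
delta [ 0.0006  0.0005  0.0009  0.0002  0.0002 -0.0001]
34.7667 [-0.6182  0.4621  1.5005 -0.      1.1788 -0.5239] F [-0.6066  0.2939  3.7371]
```

```bash
echo '0 0 -0.01 0 0 0 | 0 0 -0.025 0 0 0 | 0 0 -0.04 0 0 0 | 0 0 -0.055 0 0 0 | 0 0 -0.055 0 0 0 | 0 0 -0.055 0 0 0 | 0 0 -0.055 0 0 0' | python3 nudge.py; python3 d.py .5488 -.3611 .218 -5.4
python3 - <<'E'
from bench import r
from h import *
s=r.snapshot("scene")
cv2.imwrite("pics/c9.png",crop(s,190,230,100,100,4))
E
```

```text
time_s: 35.35
tool_pos: [0.5532, -0.3088, 0.217]
eef_rot: [-2.323, -2.114, 0.0]
force: [-0.5, 0.6, -0.8]
finger_gap: 0.293
grip_force: 30.0
delta [-0.0525  0.0005 -0.001  -0.0009 -0.0006 -0.    ]
35.35 [-0.6181  0.4121  1.4398  0.0001  1.2907 -0.5239] F [-0.5232  0.5779 -0.7551]
```

View pics/c9.png

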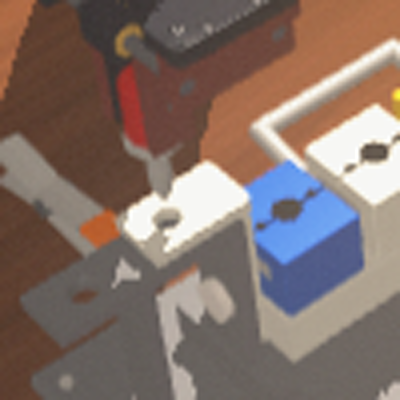

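```bash
echo '-0.02 0.0003 0 0 0 0 | -0.04 0.0003 0 0 0 0 | -0.0525 0.0003 0 0 0 0 | -0.0525 0.0003 0 0 0 0 | -0.0525 0.0003 0 0 0 0 | -0.0525 0.0003 0 0 0 0' | python3 nudge.py; echo '0 0 0.01 0 0 0 | 0 0 0.02 0 0 0 | 0 0 0.024 0 0 0 | 0 0 0.024 0 0 0' | python3 nudge.py; python3 d.py .5488 -.3611 .150 -5.4;  python3 - <<'E'
from bench import r
from h import *
s=r.snapshot("scene");t=r.snapshot("top")
cv2.imwrite("pics/c10.png",np.hstack([crop(s,190,240,80,80,5),crop(t,420,200,80,80,5)]))
E
```

```text
time_s: 35.9
tool_pos: [0.5487, -0.3605, 0.217]
eef_rot: [-2.323, -2.113, -0.001]
force: [-0.1, 0.5, -0.7]
finger_gap: 0.294
grip_force: 30.0
time_s: 36.23
tool_pos: [0.548, -0.36, 0.1915]
eef_rot: [-2.32, -2.112, 0.001]
force: [-0.6, 0.9, -0.0]
finger_gap: 0.289
grip_force: 30.0
delta [-0.0011  0.0011  0.0414 -0.0032 -0.0022  0.0005]
36.2333 [-0.6866  0.4667  1.4149  0.0001  1.2638 -0.5929] F [-0.6314  0.939  -0.0253]
```

View pics/c10.png

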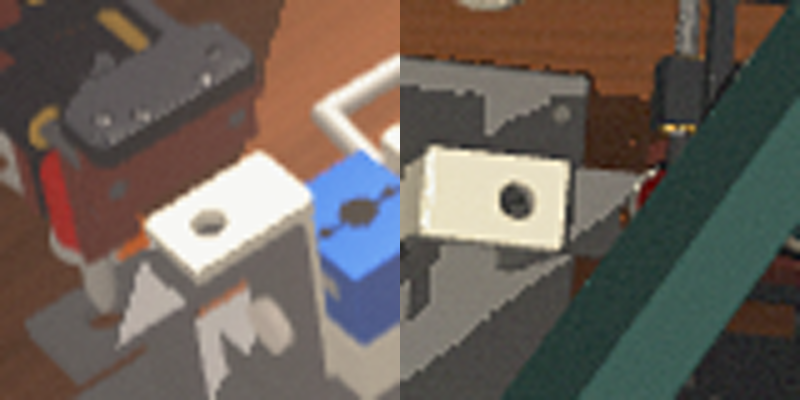

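```bash
echo '-0.0005 0.0005 0 0 0 0 | -0.0005 0.0005 0 0 0 0' | python3 nudge.py; echo '0 0 0.005 0 0 0 | 0 0 0.01 0 0 0 | 0 0 0.01 0 0 0 | 0 0 0.01 0 0 0' | python3 nudge.py; python3 d.py .5488 -.3611 .150 -5.4;  python3 - <<'E'
from bench import r
from h import *
s=r.snapshot("scene");t=r.snapshot("top")
print("lock",tri(t,(443.2,240.2),s,(231.4,284.4)),onz(t,(443.2,240.2),.154),onz(s,(231.4,284.4),.154)); 
E
```

```text
time_s: 36.5
tool_pos: [0.5498, -0.3622, 0.194]
eef_rot: [2.323, 2.114, 0.0]
force: [-0.3, -0.1, 0.1]
finger_gap: 0.29
grip_force: 30.0
time_s: 36.83
tool_pos: [0.549, -0.3617, 0.183]
eef_rot: [-2.323, -2.113, 0.0]
force: [0.3, 1.2, 0.2]
finger_gap: 0.295
grip_force: 30.0
delta [ 0.0005 -0.0003  0.033  -0.0011 -0.0008 -0.0001]
36.8333 [-0.6875  0.4755  1.4222  0.0001  1.2452 -0.5932] F [0.32   1.1511 0.2264]
lock (array([ 0.5538, -0.3085,  0.152 ]), np.float64(5.2120656900841986e-05)) [ 0.5535 -0.3081  0.154 ] [ 0.5554 -0.3096  0.154 ]
```

```bash
echo '0.0004 -0.0002 0.004 0 0 0 | 0.0004 -0.0002 0.008 0 0 0 | 0.0004 -0.0002 0.012 0 0 0 | 0.0004 -0.0002 0.012 0 0 0 | 0.0004 -0.0002 0.012 0 0 0' | python3 nudge.py; echo '0 0 0.004 0 0 0 | 0 0 0.008 0 0 0 | 0 0 0.012 0 0 0 | 0 0 0.016 0 0 0 | 0 0 0.016 0 0 0 | 0 0 0.016 0 0 0' | python3 nudge.py; python3 d.py .5488 -.3611 .150 -5.4
```

```text
time_s: 37.35
tool_pos: [0.549, -0.3613, 0.1711]
eef_rot: [-2.323, -2.114, 0.0]
force: [-0.2, 0.1, -0.2]
finger_gap: 0.29
grip_force: 30.0
time_s: 37.85
tool_pos: [0.5492, -0.3614, 0.1552]
eef_rot: [-2.323, -2.114, 0.0]
force: [0.6, -0.0, -0.6]
finger_gap: 0.289
grip_force: 30.0
delta [ 0.0003 -0.0004  0.0052 -0.0005 -0.0004 -0.0001]
37.85 [-0.6871  0.5013  1.4519  0.0001  1.189  -0.5928] F [ 0.5575 -0.0139 -0.5889]
```

```bash
echo '0 0 0.003 0 0 0 | 0 0 0.005 0 0 0 | 0 0 0.006 0 0 0 | 0 0 0.006 0 0 0' | python3 nudge.py; echo '0 0 0 0 0 0 | 0 0 0 0 0 0 | 0 0 0 0 0 0 | 0 0 0 0 0 0' | python3 nudge.py 0.6;python3 d.py .4852 -.1372 .230 -5.4; echo '0 0 -0.03 0 0 0 | 0 0 -0.06 0 0 0 | 0 0 -0.08 0 0 0 | 0 0 -0.08 0 0 0 | 0 0 -0.08 0 0 0' | python3 nudge.py; python3 d.py .4852 -.1372 .230 -5.4
```

```text
time_s: 38.18
tool_pos: [0.5493, -0.3616, 0.1499]
eef_rot: [2.324, 2.114, 0.0]
force: [-1.7, 0.6, 2.3]
finger_gap: 0.289
grip_force: 30.0
time_s: 38.52
tool_pos: [0.5494, -0.3616, 0.1496]
eef_rot: [2.324, 2.114, 0.0]
force: [-0.2, -0.5, 0.4]
finger_gap: 0.558
grip_force: 0.0
delta [ 0.2174 -0.085  -0.0804  0.0001 -0.     -0.0001]
38.5167 [-0.6871  0.5068  1.4575  0.0001  1.1772 -0.5929] F [-0.1965 -0.4874  0.3825]
time_s: 38.93
tool_pos: [0.55, -0.3622, 0.231]
eef_rot: [2.321, 2.112, 0.001]
force: [0.7, -0.1, 0.2]
finger_gap: 0.6
grip_force: 0.0
delta [ 0.2179 -0.0857  0.0004  0.0026  0.0017 -0.0001]
38.9333 [-0.6871  0.4347  1.367   0.0001  1.3369 -0.5928] F [ 0.6686 -0.0898  0.1951]
```

Run:
```python
import pickle
from h import *
t,s=pickle.load(open("s0.pkl","rb"))
g=cv2.cvtColor(t["frame"],cv2.COLOR_RGB2GRAY)
h=np.array([.4852,-.1372]);yd=np.array([.0941,.9956])
for k in(-.03,-.015,0,.015,.03):
    u=proj(t,[*(h+k*yd),.078]); c=int(round(u[0])); col=g[262:286,c].astype(int); 
    gs=cv2.cvtColor(s["frame"],cv2.COLOR_RGB2GRAY);v=proj(s,[*(h+k*yd),.078]);cs=gs[int(v[1])-10:int(v[1])+11,int(round(v[0]))]
    print(u,col.tolist()); print("   scene",v,cs.tolist())
```

```text
[370.6614 275.6611] [121, 126, 72, 69, 66, 71, 66, 62, 119, 121, 121, 116, 160, 186, 188, 181, 113, 82, 84, 88, 84, 84, 82, 87]
   scene [260.8269 258.1188] [114, 116, 117, 119, 117, 118, 116, 168, 236, 242, 210, 172, 138, 123, 111, 110, 114, 141, 204, 238, 238]
[363.7681 274.9126] [127, 80, 66, 73, 72, 68, 65, 123, 122, 120, 106, 154, 182, 190, 182, 133, 84, 82, 83, 88, 86, 83, 83, 87]
   scene [265.9313 254.9939] [116, 116, 119, 116, 118, 118, 118, 118, 169, 235, 242, 207, 169, 136, 123, 111, 112, 112, 111, 113, 116]
[356.8795 274.1646] [74, 66, 63, 72, 68, 64, 122, 121, 123, 92, 142, 175, 193, 184, 175, 95, 82, 80, 82, 90, 84, 83, 83, 88]
   scene [270.9737 251.907 ] [115, 117, 118, 118, 117, 117, 116, 118, 168, 236, 242, 206, 169, 136, 124, 112, 111, 110, 115, 117, 120]
[349.9956 273.4172] [70, 70, 68, 67, 66, 120, 124, 121, 95, 132, 168, 195, 184, 175, 87, 82, 84, 86, 85, 89, 88, 81, 84, 87]
   scene [275.9552 248.8574] [116, 117, 118, 117, 118, 118, 119, 117, 167, 237, 242, 204, 168, 134, 123, 111, 113, 114, 116, 119, 121]
[343.1164 272.6702] [122, 123, 119, 121, 122, 122, 119, 105, 129, 164, 191, 183, 175, 97, 82, 79, 81, 83, 84, 88, 84, 79, 83, 86]
   scene [280.8768 245.8444] [119, 118, 116, 118, 118, 118, 119, 117, 168, 236, 242, 204, 166, 135, 125, 114, 115, 116, 117, 120, 120]
```

```bash
echo '0.2179 -0.0857 0 0 0 0 | 0.2179 -0.0857 0 0 0 0 | 0.2179 -0.0857 0 0 0 0 | 0.2179 -0.0857 0 0 0 0 | 0.2179 -0.0857 0 0 0 0 | 0.2179 -0.0857 0 0 0 0 | 0.2179 -0.0857 0 0 0 0 | 0.2179 -0.0857 0 0 0 0 | 0.2179 -0.0857 0 0 0 0' | python3 nudge.py 0.45; python3 d.py .4852 -.1372 .061 -5.4
```

```text
time_s: 39.68
tool_pos: [0.4845, -0.1369, 0.229]
eef_rot: [-2.323, -2.115, 0.001]
force: [0.8, 0.2, -0.0]
finger_gap: 0.452
grip_force: 0.0
delta [-0.0002  0.0008  0.168  -0.0007  0.0002  0.0004]
39.6833 [-0.4124  0.2139  1.705  -0.0005  1.2233 -0.3184] F [ 0.8349  0.2076 -0.0136]
```

```bash
echo '0 0.0004 0.04 0 0 0 | 0 0.0004 0.08 0 0 0 | 0 0.0004 0.12 0 0 0 | 0 0.0004 0.145 0 0 0 | 0 0.0004 0.16 0 0 0 | 0 0.0004 0.168 0 0 0 | 0 0.0004 0.1695 0 0 0 | 0 0.0004 0.1695 0 0 0 | 0 0.0004 0.1695 0 0 0' | python3 nudge.py; echo '0 0 0 0 0 0 | 0 0 0 0 0 0 | 0 0 0 0 0 0 | 0 0 0 0 0 0 | 0 0 0 0 0 0 | 0 0 0 0 0 0 | 0 0 0 0 0 0' | python3 nudge.py 0.0; python3 d.py .4852 -.1372 .059 -5.4
```

```text
time_s: 40.43
tool_pos: [0.4859, -0.1375, 0.0609]
eef_rot: [2.323, 2.113, 0.001]
force: [0.2, -0.2, 1.0]
finger_gap: 0.45
grip_force: 0.0
time_s: 41.02
tool_pos: [0.4848, -0.1366, 0.0606]
eef_rot: [2.323, 2.114, -0.0]
force: [-2.0, 0.3, 5.9]
finger_gap: 0.128
grip_force: 30.0
delta [-0.0006  0.0004  0.0016  0.      0.0001  0.0001]
41.0167 [-0.4118  0.4374  1.8853 -0.0001  0.8188 -0.3176] F [-1.9552  0.3077  5.9479]
```

```bash
echo '0 0 -0.0015 0 0 0 | 0 0.0001 -0.003 0 0 0 | 0 0.0002 -0.0059 0 0 0 | 0 0.0005 -0.0089 0 0 0 | 0 0.0008 -0.0118 0 0 0 | 0 0.0013 -0.0148 0 0 0 | 0 0.0019 -0.0177 0 0 0 | 0 0.0025 -0.0206 0 0 0 | 0 0.0033 -0.0234 0 0 0 | 0 0.0042 -0.0263 0 0 0 | 0 0.0051 -0.0291 0 0 0 | 0 0.0051 -0.0291 0 0 0 | 0 0.0051 -0.0291 0 0 0' | python3 nudge.py
python3 - <<'E'
from bench import r
from h import *
s=r.snapshot("scene");t=r.snapshot("top")
cv2.imwrite("pics/c11.png",np.hstack([crop(s,190,190,200,150,2),crop(t,290,180,200,150,2)]))
o=r.get_obs();print(np.r_[o["tool_pos"]]-[.4848,-.1366,.0606])
E
```

```text
time_s: 42.1
tool_pos: [0.4893, -0.137, 0.0898]
eef_rot: [-2.323, -2.114, 0.001]
force: [-4.3, -1.8, 2.7]
finger_gap: 0.128
grip_force: 30.0
[ 0.0046 -0.0004  0.0292]
```

View pics/c11.png

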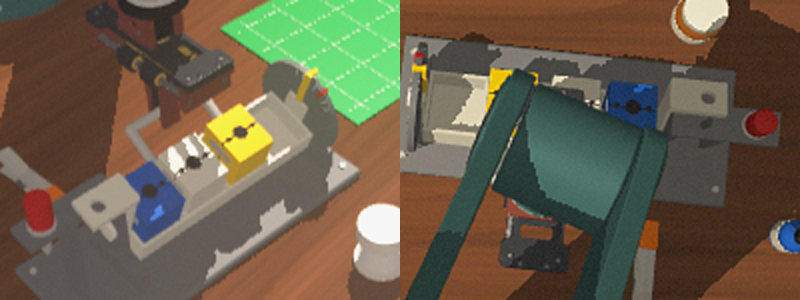

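```bash
echo '0 0.0011 -0.0027 0 0 0 | 0 0.0022 -0.0055 0 0 0 | 0 0.0035 -0.0082 0 0 0 | 0 0.0048 -0.0108 0 0 0 | 0 0.0063 -0.0134 0 0 0 | 0 0.0078 -0.0159 0 0 0 | 0 0.0094 -0.0184 0 0 0 | 0 0.0111 -0.0209 0 0 0 | 0 0.0129 -0.0232 0 0 0 | 0 0.0148 -0.0255 0 0 0 | 0 0.0148 -0.0255 0 0 0 | 0 0.0148 -0.0255 0 0 0' | python3 nudge.py
python3 - <<'E'
from bench import r
from h import *
s=r.snapshot("scene");t=r.snapshot("top")
cv2.imwrite("pics/c12.png",np.hstack([crop(s,220,190,150,110,3),crop(t,285,190,60,110,3)]))
o=r.get_obs();d=np.r_[o["tool_pos"]]-[.4848,-.1366,.0606];print(d,np.rad2deg(np.arctan2(d[2],.085-np.hypot(*d[:2]))))
E
```

```text
time_s: 43.2
tool_pos: [0.5013, -0.1381, 0.1146]
eef_rot: [-2.319, -2.112, 0.007]
force: [-10.5, -3.7, 2.2]
finger_gap: 0.126
grip_force: 30.0
[ 0.0164 -0.0015  0.054 ] 38.230617578128516
```

View pics/c12.png

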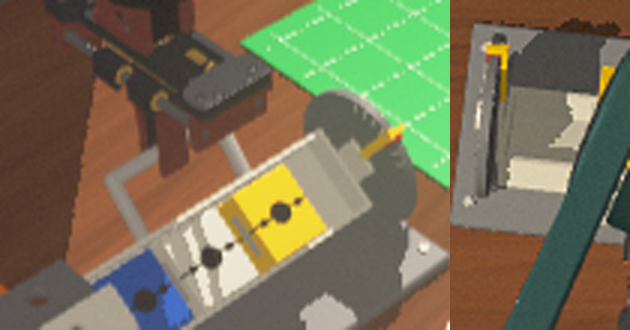

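```bash
echo '0 0 0 0 0 0 | 0 0 0 0 0 0 | 0 0 0 0 0 0 | 0 0 0 0 0 0 | 0 0 0 0 0 0 | 0 0 0 0 0 0 | 0 0 0 0 0 0 | 0 0 0 0 0 0 | 0 0 0 0 0 0 | 0 0 0 0 0 0 | 0 0 0 0 0 0 | 0 0 0 0 0 0 | 0 0 0 0 0 0 | 0 0 0 0 0 0 | 0 0 0 0 0 0 | 0 0 0 0 0 0 | 0 0 0 0 0 0 | 0 0 0 0 0 0 | 0 0 0 0 0 0 | 0 0 0 0 0 0' | python3 nudge.py
echo '0 0 0 0 0 0 | 0 0 0 0 0 0 | 0 0 0 0 0 0 | 0 0 0 0 0 0 | 0 0 0 0 0 0 | 0 0 0 0 0 0 | 0 0 0 0 0 0 | 0 0 0 0 0 0 | 0 0 0 0 0 0 | 0 0 0 0 0 0 | 0 0 0 0 0 0 | 0 0 0 0 0 0 | 0 0 0 0 0 0 | 0 0 0 0 0 0 | 0 0 0 0 0 0 | 0 0 0 0 0 0 | 0 0 0 0 0 0 | 0 0 0 0 0 0 | 0 0 0 0 0 0 | 0 0 0 0 0 0' | python3 nudge.py >/dev/null
echo '0 0 0 0 0 0 | 0 0 0 0 0 0 | 0 0 0 0 0 0 | 0 0 0 0 0 0 | 0 0 0 0 0 0 | 0 0 0 0 0 0 | 0 0 0 0 0 0 | 0 0 0 0 0 0 | 0 0 0 0 0 0 | 0 0 0 0 0 0 | 0 0 0 0 0 0 | 0 0 0 0 0 0 | 0 0 0 0 0 0 | 0 0 0 0 0 0 | 0 0 0 0 0 0 | 0 0 0 0 0 0 | 0 0 0 0 0 0 | 0 0 0 0 0 0 | 0 0 0 0 0 0 | 0 0 0 0 0 0' | python3 nudge.py >/dev/null
echo '0 0 0 0 0 0 | 0 0 0 0 0 0 | 0 0 0 0 0 0 | 0 0 0 0 0 0 | 0 0 0 0 0 0 | 0 0 0 0 0 0 | 0 0 0 0 0 0 | 0 0 0 0 0 0 | 0 0 0 0 0 0 | 0 0 0 0 0 0 | 0 0 0 0 0 0 | 0 0 0 0 0 0 | 0 0 0 0 0 0 | 0 0 0 0 0 0 | 0 0 0 0 0 0 | 0 0 0 0 0 0 | 0 0 0 0 0 0 | 0 0 0 0 0 0 | 0 0 0 0 0 0 | 0 0 0 0 0 0' | python3 nudge.py >/dev/null
echo '0 0 0 0 0 0 | 0 0 0 0 0 0 | 0 0 0 0 0 0 | 0 0 0 0 0 0 | 0 0 0 0 0 0 | 0 0 0 0 0 0 | 0 0 0 0 0 0 | 0 0 0 0 0 0 | 0 0 0 0 0 0 | 0 0 0 0 0 0 | 0 0 0 0 0 0 | 0 0 0 0 0 0 | 0 0 0 0 0 0 | 0 0 0 0 0 0 | 0 0 0 0 0 0 | 0 0 0 0 0 0 | 0 0 0 0 0 0 | 0 0 0 0 0 0 | 0 0 0 0 0 0 | 0 0 0 0 0 0' | python3 nudge.py >/dev/null
echo '0 0 0 0 0 0 | 0 0 0 0 0 0 | 0 0 0 0 0 0 | 0 0 0 0 0 0 | 0 0 0 0 0 0 | 0 0 0 0 0 0 | 0 0 0 0 0 0 | 0 0 0 0 0 0 | 0 0 0 0 0 0 | 0 0 0 0 0 0 | 0 0 0 0 0 0 | 0 0 0 0 0 0 | 0 0 0 0 0 0 | 0 0 0 0 0 0 | 0 0 0 0 0 0 | 0 0 0 0 0 0 | 0 0 0 0 0 0 | 0 0 0 0 0 0 | 0 0 0 0 0 0 | 0 0 0 0 0 0' | python3 nudge.py
python3 - <<'E'
from bench import r
from h import *
t=r.snapshot("top")
hsv=cv2.cvtColor(t["frame"],cv2.COLOR_RGB2HSV);m=cv2.inRange(hsv,(0,150,60),(10,255,255))|cv2.inRange(hsv,(172,150,60),(179,255,255));m[:200]=0;m[300:]=0;m[:,:400]=0;m[:,500:]=0
k,l,st,ce=cv2.connectedComponentsWithStats(m);i=1+st[1:,4].argmax();print(st[i],ce[i],onz(t,ce[i],.165))
E
```

```text
time_s: 44.97
tool_pos: [0.5013, -0.1381, 0.1146]
eef_rot: [-2.319, -2.112, 0.007]
force: [-11.6, -4.1, 2.6]
finger_gap: 0.13
grip_force: 30.0
time_s: 53.3
tool_pos: [0.5013, -0.1381, 0.1145]
eef_rot: [-2.319, -2.112, 0.007]
force: [-9.7, -3.4, 2.6]
finger_gap: 0.125
grip_force: 30.0
[463 234  16  15 173] [470.4855 240.9769] [ 0.5515 -0.3605  0.165 ]
```

```bash
echo '0 -0.0019 0.0023 0 0 0 | 0 -0.0037 0.0046 0 0 0 | 0 -0.0054 0.0071 0 0 0 | 0 -0.007 0.0096 0 0 0 | 0 -0.0085 0.0121 0 0 0 | 0 -0.01 0.0147 0 0 0 | 0 -0.0113 0.0173 0 0 0 | 0 -0.0126 0.02 0 0 0 | 0 -0.0137 0.0228 0 0 0 | 0 -0.0148 0.0255 0 0 0 | 0 -0.0157 0.0283 0 0 0 | 0 -0.0166 0.0312 0 0 0 | 0 -0.0174 0.034 0 0 0 | 0 -0.018 0.0369 0 0 0 | 0 -0.0186 0.0398 0 0 0 | 0 -0.0191 0.0428 0 0 0 | 0 -0.0194 0.0457 0 0 0 | 0 -0.0197 0.0487 0 0 0 | 0 -0.0198 0.0516 0 0 0 | 0 -0.0199 0.0546 0 0 0' | python3 nudge.py; echo '0 0 0.0005 0 0 0 | 0 0 0.001 0 0 0 | 0 0 0.0015 0 0 0 | 0 0 0.002 0 0 0 | 0 0 0.002 0 0 0 | 0 0 0.002 0 0 0' | python3 nudge.py
```

```text
time_s: 55.02
tool_pos: [0.4849, -0.1365, 0.0611]
eef_rot: [2.324, 2.114, 0.0]
force: [-6.1, -1.5, 7.2]
finger_gap: 0.126
grip_force: 30.0
time_s: 55.52
tool_pos: [0.4849, -0.1365, 0.0605]
eef_rot: [2.323, 2.114, 0.0]
force: [-9.0, 0.5, 22.0]
finger_gap: 0.127
grip_force: 30.0
```

```bash
echo '0 0 0 0 0 0 | 0 0 0 0 0 0 | 0 0 0 0 0 0 | 0 0 0 0 0 0' | python3 nudge.py 0.45; echo '0 0 -0.03 0 0 0 | 0 0 -0.07 0 0 0 | 0 0 -0.11 0 0 0 | 0 0 -0.15 0 0 0 | 0 0 -0.17 0 0 0 | 0 0 -0.17 0 0 0 | 0 0 -0.17 0 0 0' | python3 nudge.py | head -2; python3 d.py .5494 -.3616 .231 -5.4
```

```text
time_s: 55.85
tool_pos: [0.4859, -0.1367, 0.0585]
eef_rot: [2.323, 2.113, 0.002]
force: [0.1, 0.1, -0.9]
finger_gap: 0.392
grip_force: 0.0
time_s: 56.43
tool_pos: [0.486, -0.1368, 0.2293]
delta [-0.2178  0.0843 -0.0013  0.0034  0.0007  0.    ]
56.4333 [-0.4116  0.2133  1.7049  0.0004  1.22   -0.3176] F [ 0.0408 -0.3412 -0.9904]
```

```bash
echo '-0.2178 0.0843 0 0 0 0 | -0.2178 0.0843 0 0 0 0 | -0.2178 0.0843 0 0 0 0 | -0.2178 0.0843 0 0 0 0 | -0.2178 0.0843 0 0 0 0 | -0.2178 0.0843 0 0 0 0 | -0.2178 0.0843 0 0 0 0 | -0.2178 0.0843 0 0 0 0 | -0.2178 0.0843 0 0 0 0 | -0.2178 0.0843 0 0 0 0' | python3 nudge.py 0.6; python3 d.py .5494 -.3616 .15 -5.4
python3 - <<'E'
from bench import r
from h import *
t=r.snapshot("top");s=r.snapshot("scene")
import pickle;t0,s0=pickle.load(open("s0.pkl","rb"))
# moulds: pour-hole level check in scene & top via colours
hs=cv2.cvtColor(t["frame"],cv2.COLOR_RGB2HSV);
for n,lo,hi in(("blue",(100,150,60),(125,255,255)),("yellow",(20,150,100),(32,255,255))):
    m=cv2.inRange(hs,lo,hi);m[:200]=0;m[275:]=0;m[:,:310]=0;m[:,470:]=0
    k,l,st,ce=cv2.connectedComponentsWithStats(m);i=1+st[1:,4].argmax();print(n,st[i],ce[i],onz(t,ce[i],.11))
# pointer in scene
a=[cv2.inRange(cv2.cvtColor(x["frame"][205:245,325:365],cv2.COLOR_RGB2HSV),(20,150,80),(32,255,255)) for x in(s0,s)]
print([np.argwhere(q>0).mean(0) for q in a],[int((q>0).sum()) for q in a])
E
```

```text
time_s: 57.27
tool_pos: [0.5475, -0.3594, 0.2269]
eef_rot: [-2.32, -2.113, -0.0]
force: [0.7, 0.4, -0.1]
finger_gap: 0.6
grip_force: 0.0
delta [-0.0022  0.0022  0.0769 -0.0022 -0.0021  0.0009]
57.2667 [-0.6866  0.4359  1.3753  0.0005  1.3334 -0.5933] F [ 0.7152  0.4289 -0.0799]
blue [390 222  29  32 681] [404.5962 237.9897] [ 0.5619 -0.236   0.11  ]
yellow [332 216  27  32 672] [345.2143 231.497 ] [ 0.5742 -0.1099  0.11  ]
[array([22.2985, 12.4776]), array([22.9677, 12.4032])] [67, 62]
```

```bash
echo '-0.0008 0.0008 0.03 0 0 0 | -0.0008 0.0008 0.05 0 0 0 | -0.0008 0.0008 0.065 0 0 0 | -0.0008 0.0008 0.075 0 0 0 | -0.0008 0.0008 0.0785 0 0 0 | -0.0008 0.0008 0.0785 0 0 0 | -0.0008 0.0008 0.0785 0 0 0 | -0.0008 0.0008 0.0785 0 0 0' | python3 nudge.py; python3 d.py .5494 -.3616 .15 -5.4
```

```text
time_s: 58.03
tool_pos: [0.5498, -0.3627, 0.151]
eef_rot: [2.322, 2.113, 0.001]
force: [-0.0, -0.8, 0.5]
finger_gap: 0.597
grip_force: 0.0
delta [ 0.001  -0.0005  0.001   0.0018  0.0011  0.0001]
58.0333 [-0.688   0.5056  1.4558  0.0001  1.1781 -0.5939] F [-0.0129 -0.7883  0.514 ]
```

```bash
echo '0.0009 -0.0005 0.0005 0 0 0 | 0.0009 -0.0005 0.0005 0 0 0 | 0.0009 -0.0005 0.0005 0 0 0' | python3 nudge.py; echo '0 0 0 0 0 0 | 0 0 0 0 0 0 | 0 0 0 0 0 0 | 0 0 0 0 0 0 | 0 0 0 0 0 0 | 0 0 0 0 0 0' | python3 nudge.py 0.0;  echo '0 0 -0.015 0 0 0 | 0 0 -0.03 0 0 0 | 0 0 -0.045 0 0 0 | 0 0 -0.06 0 0 0 | 0 0 -0.068 0 0 0 | 0 0 -0.068 0 0 0 | 0 0 -0.068 0 0 0 | 0 0 -0.068 0 0 0' | python3 nudge.py;python3 d.py .5537 -.3093 .218 -5.4
```

```text
time_s: 58.28
tool_pos: [0.5488, -0.3614, 0.1497]
eef_rot: [2.323, 2.114, 0.0]
force: [-0.2, 0.1, 0.1]
finger_gap: 0.602
grip_force: 0.0
time_s: 58.78
tool_pos: [0.5486, -0.3613, 0.1491]
eef_rot: [-2.324, -2.114, -0.0]
force: [0.4, 0.4, -0.1]
finger_gap: 0.287
grip_force: 30.0
time_s: 59.45
tool_pos: [0.548, -0.3609, 0.216]
eef_rot: [-2.322, -2.113, 0.0]
force: [-0.3, 0.6, -0.5]
finger_gap: 0.292
grip_force: 30.0
delta [ 0.0519  0.0008 -0.0019 -0.0015 -0.001  -0.0001]
59.45 [-0.6875  0.4457  1.3868  0.      1.3109 -0.5932] F [-0.2941  0.5778 -0.4973]
```

```bash
echo '0.02 0.0003 0 0 0 0 | 0.04 0.0003 0 0 0 0 | 0.0519 0.0003 0 0 0 0 | 0.0519 0.0003 0 0 0 0 | 0.0519 0.0003 0 0 0 0 | 0.0519 0.0003 0 0 0 0 | 0.0519 0.0003 0 0 0 0 | 0.0519 0.0003 0 0 0 0' | python3 nudge.py; python3 d.py .5537 -.3093 .21 -5.4
```

```text
time_s: 60.12
tool_pos: [0.5537, -0.3106, 0.217]
eef_rot: [2.324, 2.113, -0.0]
force: [0.6, 0.2, -0.5]
finger_gap: 0.29
grip_force: 30.0
delta [ 0.0012 -0.0002  0.007   0.      0.0002 -0.0008]
60.1167 [-0.6197  0.4133  1.4378 -0.0002  1.2904 -0.5247] F [ 0.5595  0.1543 -0.464 ]
```

```bash
echo '0.001 0 0.005 0 0 0 | 0.001 0 0.01 0 0 0 | 0.001 0 0.01 0 0 0 | 0.001 0 0.01 0 0 0' | python3 nudge.py;python3 d.py .5537 -.3093 .197 -5.4; echo '0 0 0.005 0 0 0 | 0 0 0.01 0 0 0 | 0 0 0.01 0 0 0 | 0 0 0.01 0 0 0' | python3 nudge.py;python3 d.py .5537 -.3093 .163 -5.4
```

```text
time_s: 60.45
tool_pos: [0.5534, -0.3085, 0.2064]
eef_rot: [-2.323, -2.113, 0.0]
force: [1.1, -1.2, -0.9]
finger_gap: 0.292
grip_force: 30.0
delta [-0.0008  0.0004  0.0094 -0.0013 -0.0007 -0.0002]
60.45 [-0.6175  0.4214  1.4522  0.      1.2695 -0.5231] F [ 1.1054 -1.1666 -0.9024]
time_s: 60.78
tool_pos: [0.5536, -0.3084, 0.1966]
eef_rot: [-2.323, -2.114, 0.0]
force: [1.0, 0.0, -0.3]
finger_gap: 0.292
grip_force: 30.0
delta [-0.0009  0.0003  0.0336 -0.001  -0.0006 -0.    ]
60.7833 [-0.6173  0.4301  1.4637  0.0001  1.2489 -0.523 ] F [ 0.9731  0.0081 -0.2788]
```

```bash
echo '-0.0007 0.0002 0.004 0 0 0 | -0.0007 0.0002 0.007 0 0 0 | -0.0007 0.0002 0.007 0 0 0 | -0.0007 0.0002 0.007 0 0 0' | python3 nudge.py; echo '0 0 0.004 0 0 0 | 0 0 0.008 0 0 0 | 0 0 0.01 0 0 0 | 0 0 0.01 0 0 0' | python3 nudge.py; python3 d.py .5537 -.3093 .163 -5.4
```

```text
time_s: 61.12
tool_pos: [0.5538, -0.3093, 0.1898]
eef_rot: [-2.323, -2.114, 0.0]
force: [0.3, 0.1, -0.8]
finger_gap: 0.291
grip_force: 30.0
time_s: 61.45
tool_pos: [0.5536, -0.309, 0.1793]
eef_rot: [-2.323, -2.113, 0.0]
force: [-0.6, -0.0, 0.3]
finger_gap: 0.29
grip_force: 30.0
delta [-0.0003  0.0001  0.0163 -0.0011 -0.0008 -0.    ]
61.45 [-0.6181  0.4467  1.4821  0.0001  1.2143 -0.5238] F [-0.5894 -0.0308  0.2881]
```

```bash
echo '0 0 0.004 0 0 0 | 0 0 0.008 0 0 0 | 0 0 0.012 0 0 0 | 0 0 0.0145 0 0 0 | 0 0 0.0145 0 0 0 | 0 0 0.0145 0 0 0' | python3 nudge.py; echo '0 0 0.001 0 0 0 | 0 0 0.002 0 0 0 | 0 0 0.0027 0 0 0 | 0 0 0.0027 0 0 0' | python3 nudge.py; echo '0 0 0 0 0 0 | 0 0 0 0 0 0 | 0 0 0 0 0 0 | 0 0 0 0 0 0' | python3 nudge.py 0.6
```

```text
time_s: 61.95
tool_pos: [0.5538, -0.3092, 0.1653]
eef_rot: [-2.323, -2.114, 0.0]
force: [-0.5, 0.0, -0.0]
finger_gap: 0.291
grip_force: 30.0
time_s: 62.28
tool_pos: [0.554, -0.3093, 0.1629]
eef_rot: [-2.324, -2.114, -0.0]
force: [0.6, 0.5, -1.8]
finger_gap: 0.289
grip_force: 30.0
time_s: 62.62
tool_pos: [0.5541, -0.3094, 0.1631]
eef_rot: [2.324, 2.114, 0.0]
force: [0.1, 0.7, 0.4]
finger_gap: 0.553
grip_force: 0.0
```

```bash
echo '0 0 -0.03 0 0 0 | 0 0 -0.06 0 0 0 | 0 0 -0.1 0 0 0 | -0.05 -0.08 -0.1 0 0 0 | -0.1 -0.15 -0.1 0 0 0 | -0.1 -0.15 -0.1 0 0 0 | -0.1 -0.15 -0.1 0 0 0 | -0.1 -0.15 -0.1 0 0 0 | -0.1 -0.15 -0.1 0 0 0 | -0.1 -0.15 -0.1 0 0 0 | -0.1 -0.15 -0.1 0 0 0 | -0.1 -0.15 -0.1 0 0 0' | python3 nudge.py
python3 - <<'E'
from bench import r
from h import *
t=r.snapshot("top");s=r.snapshot("scene")
for q,w in((t,(400,200,500,300)),(s,(205,255,250,310))):
    hsv=cv2.cvtColor(q["frame"],cv2.COLOR_RGB2HSV);m=cv2.inRange(hsv,(0,150,60),(10,255,255))|cv2.inRange(hsv,(172,150,60),(179,255,255))
    k=np.zeros_like(m);k[w[1]:w[3],w[0]:w[2]]=m[w[1]:w[3],w[0]:w[2]]
    n,l,st,ce=cv2.connectedComponentsWithStats(k);i=1+st[1:,4].argmax();print(st[i],ce[i])
hs=cv2.cvtColor(t["frame"],cv2.COLOR_RGB2HSV)
for n,lo,hi in(("blue",(100,150,60),(125,255,255)),("yellow",(20,150,100),(32,255,255))):
    m=cv2.inRange(hs,lo,hi);m[:200]=0;m[275:]=0;m[:,:310]=0;m[:,470:]=0
    k,l,st,ce=cv2.connectedComponentsWithStats(m);i=1+st[1:,4].argmax();print(n,st[i],onz(t,ce[i],.11))
E
```

```text
time_s: 63.62
tool_pos: [0.3966, -0.3942, 0.2629]
eef_rot: [2.322, 2.116, 0.001]
force: [0.2, -0.5, -0.6]
finger_gap: 0.602
grip_force: 0.0
[438 231  16  14 167] [445.982  237.7305]
[223 265  15  22 256] [230.0352 275.2812]
blue [390 222  29  32 682] [ 0.5619 -0.236   0.11  ]
yellow [332 216  27  32 672] [ 0.5742 -0.1099  0.11  ]
```

```bash
echo '0 0 0 0 0 0 | 0 0 0 0 0 0 | 0 0 0 0 0 0' | python3 nudge.py|head -1; python3 -c "
from bench import r
print(r.finish_job())"
```

```text
time_s: 63.97
the job is handed in; nothing more can be done
None
```

I handed the job in at 64 s: the three moulds present (blue, white, yellow; no orange) were loaded, tilted to about 40° for over 10 s and brought back level, the pin went back into the lock hole, and the camera readings agree; I got no verdict.

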